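# Put the ink sticks and seals back in their writing trays

## Task

Clear the calligraphy desk after practice: lay both black ink sticks in the tray with the black inkstone and the vermilion ink stick in the tray with the red-stained porcelain dish, one stick to a bay, flat on the bay's floor and lengthwise; stand both seal stones upright in the wells of the tray with the seal-paste pot, one to a well. Set each thing down rather than dropping it, do not topple a seal, leave the ink bottle and the washing bowl where they are, and let go of everything at the end.

Things in the scene. Friction and masses are not known exactly. Their poses are not given: they have to be found in the camera images.
- black_a_mid (a point): A black ink stick with two thin gold bands, 100 x 24 x 15 mm (long, wide, thick), 46 g, lying flat on the desk. The point is its centre, 7.5 mm above its underside; x runs along its length, y across, z up. Ends and faces are alike.
- black_b_mid (a point): A second black ink stick with two thin gold bands, 100 x 24 x 15 mm (long, wide, thick), 46 g, lying flat on the desk. The point is its centre, 7.5 mm above its underside; x runs along its length, y across, z up. Ends and faces are alike.
- red_ink_mid (a point): The vermilion (orange-red) ink stick with two thin gold bands, 100 x 24 x 15 mm (long, wide, thick), 46 g, lying flat on the desk. The point is its centre, 7.5 mm above its underside; x runs along its length, y across, z up. Ends and faces are alike.
- seal_cream_mid (a point): Cream seal stone, a square prism 30 x 30 mm, 64 mm tall, 150 g, standing on the desk with its red-stained carved end down. The point is its centre, 32 mm above its underside; x and y are square to its sides, z up.
- seal_green_mid (a point): Grey-green seal stone, a square prism 30 x 30 mm, 64 mm tall, 150 g, standing on the desk with its red-stained carved end down. The point is its centre, 32 mm above its underside; x and y are square to its sides, z up.
- black_tray: Fixed dark wood tray holding a rectangular black inkstone (88 x 126 mm, top 30 mm above the desk, x = 74 to 162 mm). Tray 242 mm (x) by 158 mm (y), floor 8 mm and walls 16 mm above the desk. Origin: desk level, midway between its two cork-floored bays at y = +38 and -38 mm, each 124 mm (x) by 70 mm (y), with a 16 mm high rib 6 mm wide between; x points away from the robot, to the rear compartment.
- red_tray: Fixed dark wood tray holding a round white porcelain ink dish with a vermilion-stained well (88 mm wide, rim 30 mm above the desk, centre x = 118 mm). Tray 242 mm (x) by 158 mm (y), floor 8 mm and walls 16 mm above the desk. Origin: desk level, midway between its two cork-floored bays at y = +38 and -38 mm, each 124 mm (x) by 70 mm (y), with a 16 mm high rib 6 mm wide between; x points away from the robot, to the rear compartment.
- seal_tray: Fixed dark wood tray holding a white lidded seal-paste pot with blue rings (77 mm wide, top 48 mm above the desk, centre x = 118 mm). Tray 242 mm (x) by 158 mm (y), floor 8 mm and walls 16 mm above the desk. Origin: desk level, midway between its two square cork-floored wells at y = +38 and -38 mm, each 56 x 56 mm in a board 16 mm high; x points away from the robot, to the rear compartment.
- ink_bottle: Bystander: black plastic ink bottle with a metal cap, 60 mm across and 140 mm tall, standing loose at one side of the work. The origin is the centre of its underside.
- wash_bowl: Bystander: empty brown earthenware brush-washing bowl, 150 mm across the rim and 70 mm tall, standing loose at one side of the work. The origin is the centre of its underside.

How it is judged:
By the outcome, as a careful person would: the job done as asked, in the order asked, and still so for the second after the job is handed in, with the robot touching nothing.
It also fails if it takes over 128 s, if anything falls off the work surface, if the arm or the gripper's body presses on something with over 40 N, if the wrist force passes 120 N, or if a joint passes its speed limit or range.

## Robot

A 6-joint arm with a two-finger parallel gripper is mounted at the origin on the work surface. World frame = base frame: x ahead of the robot, y to its left, z up, the work surface at z = 0. Lengths are in m, angles in rad, forces in N, time in s.
With the tool pointing down it reaches from about 0.425 to 0.95 m from the base axis. Payload 3.5 kg.
Tool frame: the origin (TCP) lies on the centre line of the jaws, within the pads' length; the fingertips stand 11 mm ahead of it and the grasp point (between the pads) lies 8 mm behind it; x points along the fingers, y is the direction in which the jaws open and shut, and the axes are right-handed (so a half turn about x gives the same grasp; the last joint's range is limited). The gripper opens to 85 mm and grips with 20 to 120 N. Pads are 22 mm wide; open, the fingers measure 114 mm over their backs; the gripper's body (76 mm by 85 mm) begins 54 mm behind the grasp point. The pads swing forward as they close: fully open they stand 13 mm farther back than shut.
Start: joints at [-0.15, 0.286, 1.577, -0, 1.279, -0.15], TCP at [0.675, 0, 0.242] pointing down, gripper open.
Joint ranges: [-2.77, 2.77], [-0.9, 2.22], [0.21, 2.48], [-1.53, 4.67], [0.24, 2.81], [-2.84, 2.84]. Speed limits (rad/s): [2.79, 2.79, 3.14, 3.14, 3.14, 3.14].

## Interface

Orientations are given as a unit quaternion [x, y, z, w].
In Python, from plant import ctrl gives the robot as it stands. The module is installed in compiled form; this text tells all that it offers.
- The arm moves only by the tool drive_tool, never from a script. Its argument "series" is a list of rows, each a list of 2 entries, a list of its own where there are three numbers: the shift along the tool's x, y, z in units of 50 mm (1.0 is 50 mm), then the turn, a rotation vector about the tool's x, y, z in degrees. A call has 1 to 5 rows; each row shifts and turns the pose as measured when the row begins, along the tool's axes as they then stand; what a row does not reach is not made up. A row lasts 1/10 s, in which the tool goes at most 50 mm and 8.59 degrees, less where a joint would pass 70% of its speed; a pose out of reach is approached as far as the arm can. A call is refused whole if a number of a shift passes 1 or a number of a turn 8.59, either way. A call with a gripper value outside its range is refused whole. "grip" is the gripper's target within -1 to 1 (fully open at 1, half-way at 0, shut at -1), set as the call begins (left out, the last holds). The fingers move at their own pace and stop on an object; "newtons" is the grip in N (left out, the last holds). Time passes only in rows, so rows that do not move let the fingers close. It gives the time, the measured TCP pose, the force and the opening at its end, in the units of the state.
- ctrl.get_state(): the state, without advancing time (a new reading comes with each control period).
- ctrl.read_camera(name): name is "scene" or "side" or "wrist"; returns a dict with "img" (400x640x3 uint8, red, green, blue), "camera_matrix" (3x3 intrinsics, pixels), "R" (3x3) and "t" (3): a world point X has camera coordinates R X + t. Camera axes: x right, y down, z forward; pixel columns grow to the right and rows downward; lengths in m; the calibration is good to about 2 mm. A picture is of the moment at which its call begins. There is no depth.
- ctrl.sign_off(): hands the job in, once; it reports no verdict.
The state is a dict: "time": time; "qpos": joint angles; "dq": joint speeds; "joint_efforts": joint torques, N m; "eef_pos": TCP position; "tcp_rot": TCP orientation; "contact_force": force on the tool from outside, world axes, zero at the start; "wrist_torque": the same for the moment, N m; "opening": opening from 0.0 (shut) to 1.0 (fully open).
Only numpy, scipy, OpenCV 4.12 (cv2) and the standard library are available. Lean on these libraries where they do the work, as an engineer would, in place of code of your own. Each camera call takes 0.05 s, during which the arm holds its last target.

## Working session

There is one attempt and no reset: what is moved stays moved. The work goes in short steps, Python scripts to look and compute and a tool call to move; the robot and the scene stay as the last step left them, time stands still between calls to the robot, and variables do not carry over. Pictures are saved under pics/ and viewed, and the job is handed in when it is done.

Besides the shell and the picture viewer there is one more tool, called after "Emit:" in YAML: its name, and indented under it one key for each argument. drive_tool: Moves the arm, as the interface text tells. Its arguments: {"type":"object","properties":{"series":{"type":"array"},"grip":{"type":"number"},"newtons":{"type":"number"}},"required":["series"]}

```bash
mkdir -p pics; python3 - <<'E'
from plant import ctrl
import cv2
s=ctrl.get_state()
for k,v in s.items(): print(k,v)
for n in ["scene","side","wrist"]:
    c=ctrl.read_camera(n); cv2.imwrite(f"pics/{n}0.png",c["img"][:,:,::-1])
    print(n,c["camera_matrix"].tolist(),c["R"].round(3).tolist(),c["t"].round(3).tolist())
E
```

```text
time 0.0
qpos [-1.50000887e-01  2.87199923e-01  1.57820681e+00 -1.03392055e-05
  1.27858244e+00 -1.50009859e-01]
dq [ 0.00038096 -0.00092443  0.00107119 -0.00153424 -0.00102867 -0.00073251]
joint_efforts [-1.79628755e-04 -4.05981302e+01 -2.92628127e+01 -1.54224781e-04
  5.81841552e-03  3.74769741e-06]
eef_pos [6.74359939e-01 1.23344206e-04 2.40908160e-01]
tcp_rot [ 0.49949097  0.50068249 -0.50050233  0.49932277]
contact_force [-0.47837559  0.49477932  0.37525171]
wrist_torque [ 0.07214422  0.01280675 -0.02262414]
opening 0.9952804116714742
scene [[471.8467319699314, 0.0, 317.18984534009365], [0.0, 471.8467319699314, 204.8380633993943], [0.0, 0.0, 1.0]] [[0.661, 0.751, -0.014], [0.581, -0.522, -0.624], [-0.476, 0.405, -0.781]] [-0.341, -0.276, 1.548]
side [[467.8606566766319, 0.0, 316.13863945509235], [0.0, 467.8606566766319, 191.80551935376374], [0.0, 0.0, 1.0]] [[-0.865, -0.503, 0.001], [-0.336, 0.577, -0.744], [0.374, -0.644, -0.668]] [0.442, 0.195, 1.156]
wrist [[275.6344522413175, 0.0, 320.4599453504004], [0.0, 275.6344522413175, 200.70000680971816], [0.0, 0.0, 1.0]] [[1.0, 0.001, -0.002], [0.001, -0.952, 0.306], [-0.002, -0.306, -0.952]] [-0.674, -0.04, 0.38]
```

View pics/scene0.png

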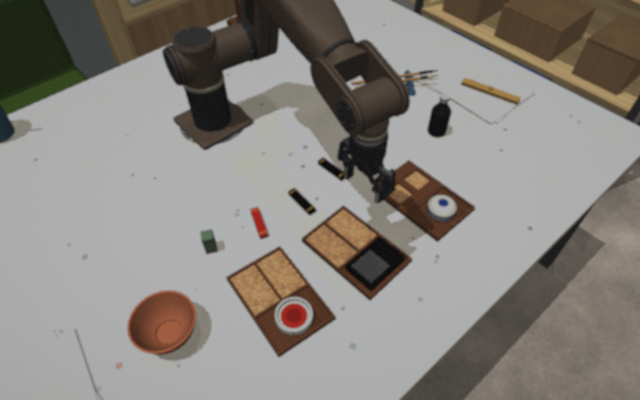

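View pics/side0.png

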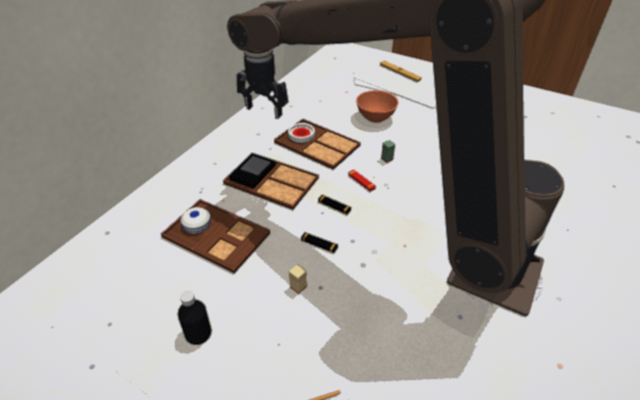

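View pics/wrist0.png

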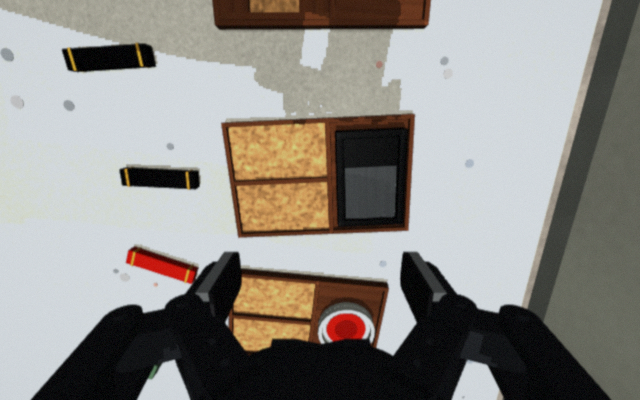

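The pictures show three trays in the middle: seal tray at scene (430,200), black tray at (357,250), red tray at (280,300). The black sticks are at scene (302,200) and (331,168), the red stick at (260,222) and the green seal at (209,241). The cream seal is visible only in the side view at (298,278). The bottle is at scene (438,118) and the bowl at (163,323), both off to the sides. Next I'll segment and measure.

```bash
cat > h.py <<'E'
import numpy as np, cv2
from plant import ctrl
from scipy.spatial.transform import Rotation as Ro
def cam(n):
    c=ctrl.read_camera(n); return c
def unproj(c,uv,z):
    uv=np.atleast_2d(uv).astype(float); K=c["camera_matrix"];R=np.array(c["R"]);t=np.array(c["t"])
    d=np.c_[(uv[:,0]-K[0,2])/K[0,0],(uv[:,1]-K[1,2])/K[1,1],np.ones(len(uv))]@R
    C=-R.T@t; s=(z-C[2])/d[:,2]; return C+d*s[:,None]
def proj(c,X):
    X=np.atleast_2d(X); p=X@np.array(c["R"]).T+np.array(c["t"]); p=p@np.array(c["camera_matrix"]).T; return p[:,:2]/p[:,2:]
def blob(c,mask,z,minpix=60):
    n,l,st,ce=cv2.connectedComponentsWithStats(mask.astype(np.uint8)); out=[]
    for i in range(1,n):
        if st[i,4]<minpix: continue
        v,u=np.nonzero(l==i); P=unproj(c,np.c_[u,v],z)[:,:2]
        (x,y),(w,h),a=cv2.minAreaRect((P*1000).astype(np.float32))
        out.append((st[i].tolist(),(round(x),round(y)),(round(w),round(h)),round(a,1)))
    return out
E
python3 - <<'E'
from h import *
for n in ["side","wrist","scene"]:
    c=cam(n); im=c["img"]; hsv=cv2.cvtColor(im,cv2.COLOR_RGB2HSV); H,S,V=[hsv[...,i].astype(int) for i in range(3)]
    print(n,"red");[print(b) for b in blob(c,(S>200)&(V>120)&((H<8)|(H>172)),.0075,25)]
    print("green");[print(b) for b in blob(c,(S>50)&(H>45)&(H<90)&(V<200)&(V>30),.03,25)]
    print("dark");[print(b) for b in blob(c,cv2.morphologyEx(((V<60)|((S>110)&(H>17)&(H<30))).astype(np.uint8),cv2.MORPH_CLOSE,np.ones((3,3))),.0075,60)]
    big=cv2.resize(im,None,fx=3,fy=3,interpolation=cv2.INTER_CUBIC)
    if n=="side": cv2.imwrite("pics/side_z.png",big[330:880,450:1220,::-1])
    if n=="wrist": cv2.imwrite("pics/wr_z.png",cv2.resize(im,None,fx=2,fy=2)[0:600,50:850,::-1])
    if n=="scene": cv2.imwrite("pics/sc_z.png",big[420:1020,560:1360,::-1])
E
```

```text
side red
([294, 129, 15, 7, 81], (722, -259), (48, 36), 30.2)
([351, 172, 20, 15, 102], (439, -140), (19, 72), 68.8)
green
([383, 142, 11, 18, 149], (416, -283), (30, 92), 18.5)
dark
([228, 0, 333, 315, 32737], (756, -795), (1492, 2095), 11.7)
([237, 53, 50, 64, 1529], (1040, -470), (183, 504), 38.7)
([381, 61, 39, 20, 181], (604, -838), (35, 197), 73.2)
([275, 141, 67, 27, 98], (649, -160), (237, 46), 4.4)
([382, 146, 11, 15, 66], (422, -297), (30, 74), 20.7)
([225, 154, 69, 55, 840], (672, -4), (241, 161), 2.5)
([319, 196, 31, 18, 224], (454, -3), (27, 96), 87.2)
([163, 231, 106, 41, 148], (635, 307), (276, 129), 34.0)
([302, 233, 35, 19, 281], (421, 144), (97, 27), 2.9)
([179, 300, 32, 44, 1017], (542, 488), (59, 113), 52.7)
wrist red
([127, 250, 6, 13, 46], (389, -126), (22, 5), 68.8)
([134, 252, 53, 29, 656], (432, -143), (22, 77), 68.7)
([187, 270, 8, 13, 61], (476, -160), (21, 7), 66.7)
([327, 314, 37, 27, 786], (714, -255), (60, 51), 6.1)
green
([147, 364, 13, 15, 76], (401, -323), (36, 8), 60.3)
dark
([240, 0, 10, 13, 91], (587, 194), (12, 10), 79.5)
([323, 0, 8, 20, 81], (6
[... 1127 characters left out ...]
 8, 10, 25], (-486, -498), (6, 63), 89.0)
([202, 232, 10, 9, 51], (398, -277), (22, 28), 64.8)
dark
([0, 0, 87, 101, 5507], (-880, -237), (286, 740), 71.6)
([164, 0, 274, 240, 14150], (89, 278), (709, 1411), 73.7)
([415, 0, 8, 14, 83], (-17, 1029), (28, 106), 34.4)
([463, 79, 56, 24, 325], (516, 788), (195, 33), 14.0)
([625, 96, 15, 25, 165], (894, 1062), (29, 140), 7.9)
([429, 103, 21, 34, 520], (493, 546), (54, 167), 30.5)
([0, 104, 14, 38, 305], (-454, -509), (39, 197), 71.6)
([290, 190, 25, 24, 203], (459, -8), (20, 97), 87.2)
([539, 213, 48, 55, 459], (1019, 423), (233, 25), 89.6)
([344, 236, 62, 55, 1309], (735, 3), (97, 140), 2.6)
([204, 240, 12, 12, 105], (412, -283), (25, 35), 67.6)
```

View pics/side_z.png

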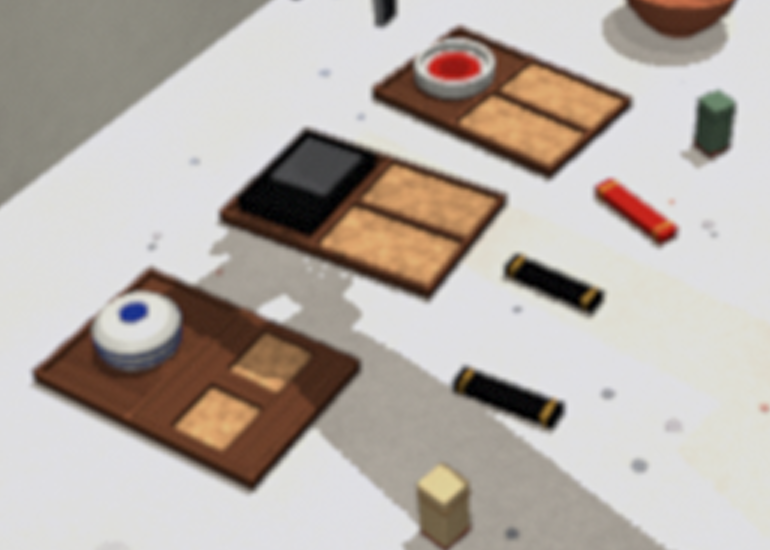

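View pics/wr_z.png

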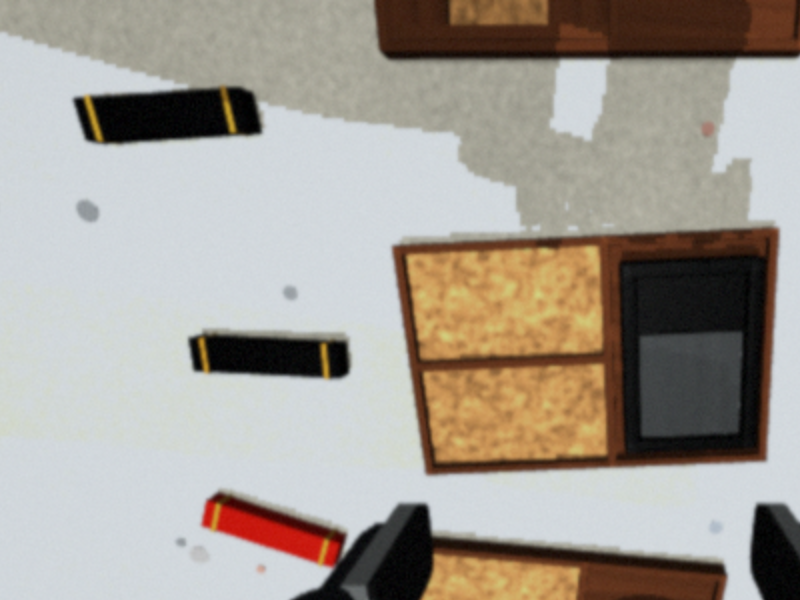

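View pics/sc_z.png

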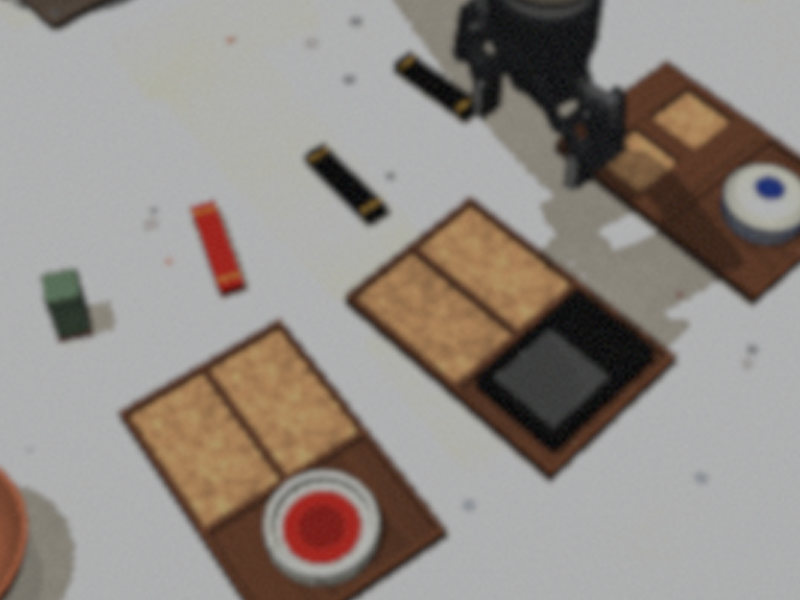

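```bash
cat > tr.py <<'E'
from h import *
from scipy.optimize import least_squares
cs={n:cam(n) for n in ["side","scene","wrist"]}
NL,FL,FR,NR=(-.068,.079,.016),(.174,.079,.016),(.174,-.079,.016),(-.068,-.079,.016)
S=lambda x,y:("side",(450+x)/3-.33,(330+y)/3-.33)
C=lambda x,y:("scene",(560+x)/3-.33,(420+y)/3-.33)
W=lambda x,y:("wrist",(50+x)/2-.25,y/2-.25)
obs={"black":[(NL,S(430,287)),(FL,S(222,211)),(FR,S(308,130)),(NR,S(505,197)),(NL,C(470,200)),(FL,C(674,357)),(FR,C(550,467)),(NR,C(349,297)),(NL,W(395,246)),(FL,W(777,232))],
"red":[(NL,S(549,168)),(FL,S(375,92)),(FR,S(459,29)),(NR,S(630,100)),(NL,C(280,323)),(FL,C(443,532)),(NR,C(122,413)),(FL,W(724,568))],
"seal":[(NL,S(252,478)),(FL,S(36,372)),(FR,S(151,270)),(NR,S(359,362)),(NL,C(668,65)),(FR,C(753,291)),(FR,W(803,50)),(NR,W(382,50))]}
def w(p,X): c,s=np.cos(p[2]),np.sin(p[2]); return np.array([p[0]+c*X[0]-s*X[1],p[1]+s*X[0]+c*X[1],X[2]])
res={}
for k,o in obs.items():
    f=lambda p:np.concatenate([proj(cs[q[0]],w(p,X))[0]-q[1:] for X,q in o])
    r=least_squares(f,[.6,{"black":0,"red":-.25,"seal":.25}[k],0],loss="soft_l1"); res[k]=r.x
    print(k,r.x.round(4),np.degrees(r.x[2]).round(2)); print(f(r.x).reshape(-1,2).round(1).tolist())
np.save("trays.npy",res,allow_pickle=True)
for n in ["side","scene"]:
    im=cv2.resize(cs[n]["img"],None,fx=3,fy=3,interpolation=cv2.INTER_CUBIC)
    for k,p in res.items():
        rects=[(-.068,.174,-.079,.079,.016)]+([(-.062,.062,a-.035,a+.035,.008) for a in(.038,-.038)] if k!="seal" else [(-.028,.028,a-.028,a+.028,.008) for a in(.038,-.038)])
        for x0,x1,y0,y1,z in rects:
            P=proj(cs[n],np.array([w(p,(x,y,z)) for x,y in[(x0,y0),(x1,y0),(x1,y1),(x0,y1)]]))*3+1
            cv2.polylines(im,[P.round().astype(np.int32)],True,(0,255,0),1)
    cv2.imwrite(f"pics/ov_{n}.png",(im[330:880,450:1220] if n=="side" else im[420:1020,560:1360])[...,::-1])
# sticks/seal tops
print("cream top side",unproj(cs["side"],[S(443,483)[1:]],.064),"base corner",unproj(cs["side"],[S(445,546)[1:]],0))
c4=[(417,485),(440,464),(469,480),(446,504)]
print((unproj(cs["side"],[S(*q)[1:] for q in c4],.064)*1000).round().tolist())
print("green",unproj(cs["side"],[S(716,101)[1:]],.064),unproj(cs["scene"],[C(61,285)[1:]],.064))
g=[(43,273),(74,269),(81,297),(49,302)]
print((unproj(cs["scene"],[C(*q)[1:] for q in g],.064)*1000).round().tolist())
E
python3 tr.py
```

```text
black [ 0.6203 -0.0108  0.0381] 2.18
[[-0.3, -0.6], [-1.3, -1.5], [-0.3, -2.7], [1.0, -2.4], [0.1, -2.0], [0.6, -0.6], [-0.6, 2.0], [-2.0, -1.5], [-2.0, 0.1], [1.4, -0.5]]
red [ 0.5946 -0.2312 -0.102 ] -5.84
[[0.7, -0.2], [-1.7, -1.8], [-0.7, -2.1], [1.0, -1.9], [0.2, -3.6], [2.1, -3.3], [-0.9, -2.3], [0.6, 1.3]]
seal [0.6204 0.2514 0.0009] 0.05
[[-0.2, 0.1], [-1.8, -1.2], [-0.3, -2.4], [0.9, -2.0], [-0.5, -2.8], [0.4, 0.8], [0.5, -0.1], [-3.2, -0.1]]
cream top side [[0.39419181 0.28825885 0.064     ]] base corner [[0.38805634 0.29830543 0.        ]]
[[410.0, 300.0, 64.0], [406.0, 274.0, 64.0], [378.0, 276.0, 64.0], [382.0, 304.0, 64.0]]
green [[ 0.41320543 -0.27375259  0.064     ]] [[ 0.41851541 -0.2832364   0.064     ]]
[[398.0, -288.0, 64.0], [412.0, -266.0, 64.0], [440.0, -278.0, 64.0], [426.0, -300.0, 64.0]]
```

View pics/ov_side.png

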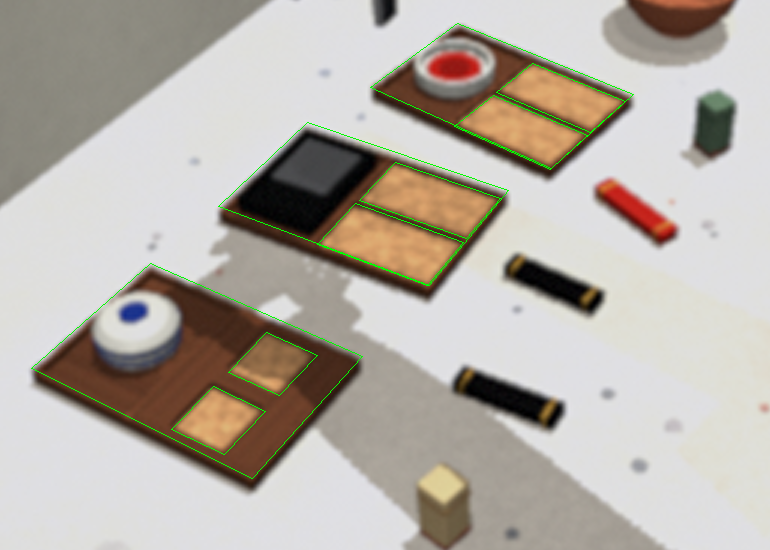

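View pics/ov_scene.png

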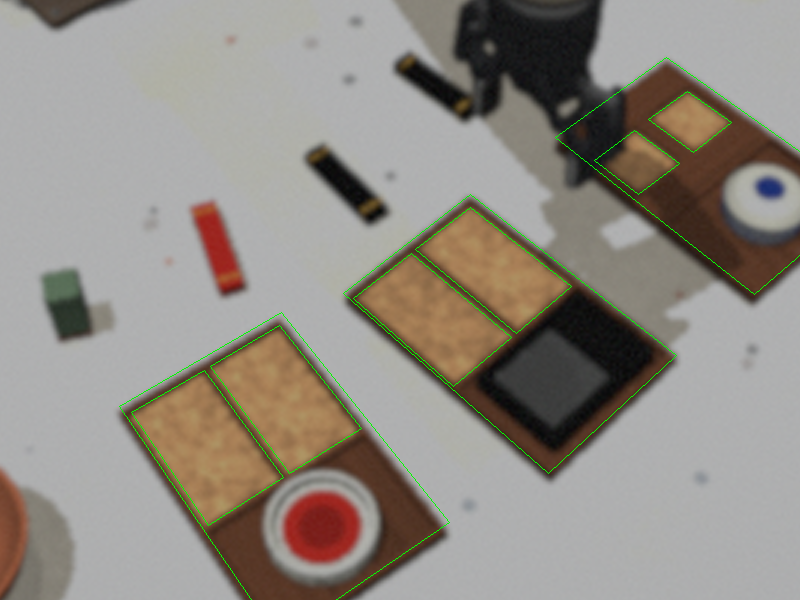

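The overlay matches the trays to about 1–2 px (a few mm). The corks at side (430,245), (430,200) and so on sit inside their outlines. Next I'll write a planner that works out rows for me to type.

```bash
cat > plan.py <<'E'
import sys; from h import *
# x y z psi_deg [maxstep mm]
x,y,z,psi=map(float,sys.argv[1:5]); ms=float(sys.argv[5]) if len(sys.argv)>5 else 48
s=ctrl.get_state(); P=np.array(s["eef_pos"]); R=Ro.from_quat(s["tcp_rot"]); 
a=np.radians(psi); G=Ro.from_matrix(np.array([[0,np.cos(a),np.sin(a)],[0,np.sin(a),-np.cos(a)],[-1,0,0]]))
T=np.array([x,y,z]); rv=(R.inv()*G).as_rotvec(degrees=True); d=T-P
n=int(max(1,np.ceil(np.linalg.norm(d)*1000/ms),np.ceil(np.abs(rv).max()/8.5)))
print("t",round(s["time"],2),"pos",P.round(4),"F",np.round(s["contact_force"],1),"open",round(s["opening"],3),"rows",n,"dist",round(np.linalg.norm(d),3),"rv",rv.round(1))
rows=[]
for i in range(n):
    rows.append([(R.inv().apply(d/n)/.05).round(2).tolist(),(rv/n).round(1).tolist()]); R=R*Ro.from_rotvec(rv/n,degrees=True)
for i in range(0,n,5): print(str(rows[i:i+5]).replace("-0.0,","0,").replace("-0.0]","0]").replace(" ",""))
E
python3 plan.py .456 -.006 .09 87.1
```

```text
t 0.45 pos [6.749e-01 1.000e-04 2.422e-01] F [ 0.2 -0.4  0.3] open 1.0 rows 11 dist 0.267 rv [-87.1  -0.    0. ]
[[[0.28,-0.4,0.01],[-7.9,0,0.0]],[[0.28,-0.4,-0.04],[-7.9,0,0.0]],[[0.28,-0.39,-0.1],[-7.9,0,0.0]],[[0.28,-0.37,-0.15],[-7.9,0,0.0]],[[0.28,-0.34,-0.2],[-7.9,0,0.0]]]
[[[0.28,-0.31,-0.25],[-7.9,0,0.0]],[[0.28,-0.28,-0.29],[-7.9,0,0.0]],[[0.28,-0.23,-0.32],[-7.9,0,0.0]],[[0.28,-0.19,-0.35],[-7.9,0,0.0]],[[0.28,-0.14,-0.37],[-7.9,0,0.0]]]
[[[0.28,-0.09,-0.39],[-7.9,0,0.0]]]
```

Emit:
drive_tool:
  series:
    - [[0.28, -0.4, 0.01], [-7.9, 0, 0]]
    - [[0.28, -0.4, -0.04], [-7.9, 0, 0]]
    - [[0.28, -0.39, -0.1], [-7.9, 0, 0]]
    - [[0.28, -0.37, -0.15], [-7.9, 0, 0]]
    - [[0.28, -0.34, -0.2], [-7.9, 0, 0]]
  grip: 0.1
  newtons: 30

```text
time: 0.95
eef_pos: [0.576, -0.0043, 0.1734]
tcp_rot: [0.294, 0.64, -0.292, 0.647]
contact_force: [-0.7, -0.1, -0.3]
opening: 0.551
```

Emit:
drive_tool:
  series:
    - [[0.28, -0.31, -0.25], [-7.9, 0, 0]]
    - [[0.28, -0.28, -0.29], [-7.9, 0, 0]]
    - [[0.28, -0.23, -0.32], [-7.9, 0, 0]]
    - [[0.28, -0.19, -0.35], [-7.9, 0, 0]]
    - [[0.28, -0.14, -0.37], [-7.9, 0, 0]]

```text
time: 1.45
eef_pos: [0.4739, -0.0107, 0.1009]
tcp_rot: [0.047, 0.701, -0.048, 0.71]
contact_force: [0.2, -0.1, 0.6]
opening: 0.55
```

```bash
python3 plan.py .456 -.006 .09 87.1
```

```text
t 1.45 pos [ 0.4739 -0.0107  0.1009] F [ 0.2 -0.1  0.6] open 0.55 rows 1 dist 0.021 rv [-4.8  0.7  0.1]
[[[0.21,0.04,-0.37],[-4.8,0.7,0.1]]]
```

Emit:
drive_tool:
  series:
    - [[0.21, 0.04, -0.37], [-4.8, 0.7, 0.1]]
    - [[0, 0, 0], [0, 0, 0]]

```text
time: 1.65
eef_pos: [0.4517, -0.0057, 0.0875]
tcp_rot: [0.017, 0.709, -0.016, 0.705]
contact_force: [-0.0, -0.2, -0.5]
opening: 0.55
```

```bash
python3 - <<'E'
from h import *
c=cam("wrist"); cv2.imwrite("pics/w1.png",c["img"][:,:,::-1])
c2=cam("side"); cv2.imwrite("pics/s1.png",cv2.resize(c2["img"],None,fx=3,fy=3)[330:880,650:1420,::-1])
im=c["img"]; hsv=cv2.cvtColor(im,cv2.COLOR_RGB2HSV); H,S,V=[hsv[...,i].astype(int) for i in range(3)]
for b in blob(c,cv2.morphologyEx(((V<60)|((S>110)&(H>17)&(H<30))).astype(np.uint8),cv2.MORPH_CLOSE,np.ones((3,3))),.0075,300): print(b)
E
python3 plan.py .456 -.006 .09 87.1
```

```text
([482, 101, 54, 131, 5132], (423, 141), (102, 33), 3.3)
([126, 149, 55, 107, 684], (434, -140), (31, 96), 68.7)
([305, 159, 32, 116, 3308], (457, -6), (24, 101), 87.1)
([0, 243, 640, 157, 48515], (567, -19), (602, 179), 87.2)
([42, 313, 25, 36, 452], (558, -262), (21, 42), 74.1)
([600, 347, 40, 45, 983], (631, 292), (57, 40), 0.5)
t 1.75 pos [ 0.4551 -0.0065  0.0898] F [-0.4 -0.3  0.2] open 0.554 rows 1 dist 0.001 rv [ 0.1  0.  -0. ]
[[[0,0.01,0.02],[0.1,0.0,0]]]
```

View pics/w1.png

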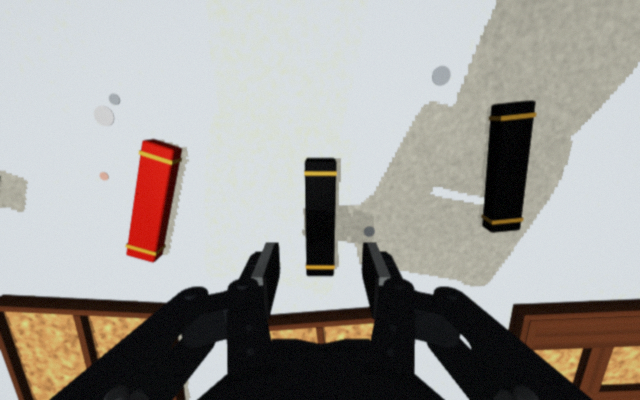

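View pics/s1.png

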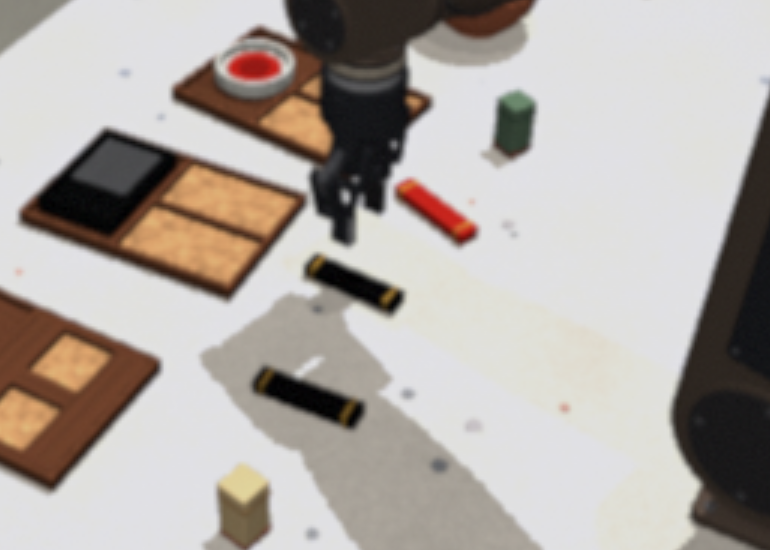

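The wrist view shows the black stick centred between the jaws at (320,217), with the other sticks either side at (155,200) and (508,167). The measured 24 x 101 mm matches its size, so I'll descend.

Emit:
drive_tool:
  series:
    - [[0.7, 0.01, 0.03], [0, 0, 0]]
    - [[0.5, 0, 0], [0, 0, 0]]
    - [[0.25, 0, 0], [0, 0, 0]]
    - [[0.04, 0, 0], [0, 0, 0]]
    - [[0, 0, 0], [0, 0, 0]]

```text
time: 2.25
eef_pos: [0.4697, -0.0089, 0.0208]
tcp_rot: [0.018, 0.699, -0.021, 0.715]
contact_force: [0.1, 1.0, 0.3]
opening: 0.549
```

```bash
python3 plan.py .457 -.006 .015 87.1
```

```text
t 2.25 pos [ 0.4697 -0.0089  0.0208] F [0.1 1.  0.3] open 0.549 rows 1 dist 0.014 rv [-0.3  1.3  0.2]
[[[0.11,0.04,-0.26],[-0.3,1.3,0.2]]]
```

Emit:
drive_tool:
  series:
    - [[0.1, 0.04, -0.26], [-0.3, 1.3, 0.2]]
    - [[0, 0, 0], [0, 0, 0]]
    - [[0, 0, 0], [0, 0, 0]]

```text
time: 2.55
eef_pos: [0.4589, -0.0066, 0.018]
tcp_rot: [0.018, 0.706, -0.018, 0.708]
contact_force: [0.2, -0.1, 0.1]
opening: 0.553
```

```bash
python3 plan.py .457 -.006 .015 87.1
```

```text
t 2.55 pos [ 0.4589 -0.0066  0.018 ] F [ 0.2 -0.1  0.1] open 0.553 rows 1 dist 0.004 rv [-0.   0.2  0. ]
[[[0.06,0.01,-0.04],[0,0.2,0.0]]]
```

Emit:
drive_tool:
  series:
    - [[0.08, 0.01, -0.04], [0, 0.2, 0]]
    - [[0, 0, 0], [0, 0, 0]]

```text
time: 2.75
eef_pos: [0.4573, -0.006, 0.0146]
tcp_rot: [0.018, 0.706, -0.019, 0.707]
contact_force: [-0.1, -0.6, 0.2]
opening: 0.551
```

Emit:
drive_tool:
  series:
    - [[0, 0, 0], [0, 0, 0]]
    - [[0, 0, 0], [0, 0, 0]]
    - [[0, 0, 0], [0, 0, 0]]
    - [[0, 0, 0], [0, 0, 0]]
  grip: -1
  newtons: 40

```text
time: 3.15
eef_pos: [0.4577, -0.0061, 0.0151]
tcp_rot: [0.018, 0.706, -0.019, 0.708]
contact_force: [0.2, -0.7, -1.2]
opening: 0.267
```

```bash
python3 plan.py .457 -.006 .06 87.1;python3 plan.py .622 -.049 .07 92.2; python3 - <<'E'
from h import *
c2=cam("side"); cv2.imwrite("pics/s2.png",cv2.resize(c2["img"],None,fx=4,fy=4)[640:1100,1000:1700,::-1])
E
```

```text
t 3.15 pos [ 0.4577 -0.0061  0.0151] F [ 0.2 -0.7 -1.2] open 0.267 rows 1 dist 0.045 rv [-0.1  0.1  0.1]
[[[-0.9,0.0,-0.01],[-0.1,0.1,0.1]]]
t 3.15 pos [ 0.4577 -0.0061  0.0151] F [ 0.2 -0.7 -1.2] open 0.267 rows 4 dist 0.178 rv [-5.2  0.1  0.1]
[[[-0.27,-0.17,0.83],[-1.3,0.0,0.0]],[[-0.27,-0.19,0.83],[-1.3,0.0,0.0]],[[-0.27,-0.21,0.82],[-1.3,0.0,0.0]],[[-0.27,-0.23,0.82],[-1.3,0.0,0.0]]]
```

View pics/s2.png

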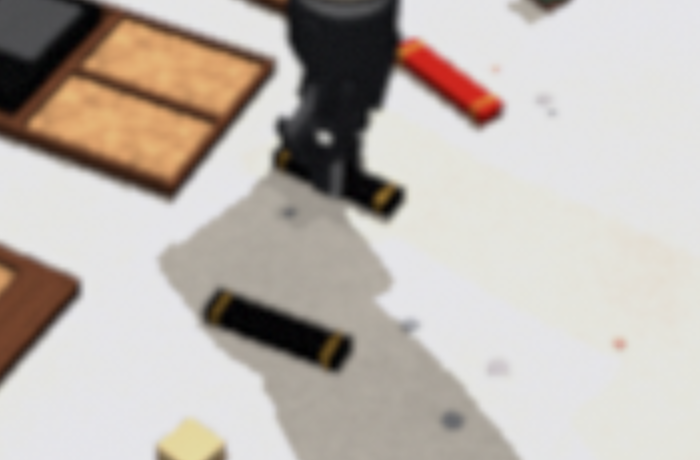

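The fingers have the stick, opening about 23 mm, gripped at its middle near (330,180). I'll lift and carry it.

Emit:
drive_tool:
  series:
    - [[-0.4, 0, 0], [0, 0, 0]]
    - [[-0.6, -0.1, 0.3], [-1, 0, 0]]
    - [[-0.2, -0.2, 0.7], [-1.5, 0, 0]]
    - [[0, -0.2, 0.8], [-1.5, 0, 0]]
    - [[0, -0.2, 0.5], [-1, 0, 0]]

```text
time: 3.7
eef_pos: [0.57, -0.0417, 0.0739]
tcp_rot: [-0.014, 0.709, 0.015, 0.705]
contact_force: [-0.2, 0.6, -0.7]
opening: 0.274
```

```bash
python3 plan.py .622 -.049 .06 92.2 35
```

```text
t 3.7 pos [ 0.57   -0.0417  0.0739] F [-0.2  0.6 -0.7] open 0.274 rows 2 dist 0.054 rv [ 0.1 -0.3 -0.1]
[[[0.14,-0.09,0.52],[0.1,-0.2,0]],[[0.14,-0.09,0.52],[0.1,-0.2,0]]]
```

Emit:
drive_tool:
  series:
    - [[0.14, -0.09, 0.52], [0.1, -0.2, 0]]
    - [[0.1, -0.09, 0.48], [0, 0, 0]]
    - [[0, 0, 0], [0, 0, 0]]
    - [[0, 0, 0], [0, 0, 0]]

```text
time: 4.1
eef_pos: [0.625, -0.0506, 0.0608]
tcp_rot: [-0.013, 0.707, 0.013, 0.707]
contact_force: [-0.1, -0.2, -1.1]
opening: 0.267
```

```bash
python3 plan.py .622 -.049 .04 92.2 35; cat > look.py <<'E'
import sys; from h import *
tag=sys.argv[1]
for n,f in [(a.split(":")[0],a.split(":")[1]) for a in sys.argv[2:]]:
    c=cam(n); x0,y0,x1,y1,k=map(int,f.split(",")); im=c["img"]
    if n!="wrist" or 1:
        res=np.load("trays.npy",allow_pickle=True).item(); im=cv2.resize(im[y0:y1,x0:x1],None,fx=k,fy=k,interpolation=cv2.INTER_CUBIC)
        for q,p in res.items():
            b=[(-.062,.062,a-.035,a+.035,.008) for a in(.038,-.038)] if q!="seal" else [(-.028,.028,a-.028,a+.028,.016) for a in(.038,-.038)]
            for X0,X1,Y0,Y1,z in b:
                cc,s=np.cos(p[2]),np.sin(p[2]); L=[(X0,Y0),(X1,Y0),(X1,Y1),(X0,Y1)]
                P=(proj(c,np.array([(p[0]+cc*x-s*y,p[1]+s*x+cc*y,z) for x,y in L]))-[x0,y0])*k
                if np.abs(P).max()<3000: cv2.polylines(im,[P.round().astype(np.int32)],True,(0,255,0),1)
    cv2.imwrite(f"pics/{tag}_{n}.png",im[...,::-1])
E
python3 look.py p1 wrist:0,0,640,400,1 side:200,130,360,240,5
```

```text
t 4.1 pos [ 0.625  -0.0506  0.0608] F [-0.1 -0.2 -1.1] open 0.267 rows 1 dist 0.021 rv [-0.  -0.1 -0. ]
[[[0.42,0.03,-0.06],[0,-0.1,0]]]
```

View pics/p1_wrist.png

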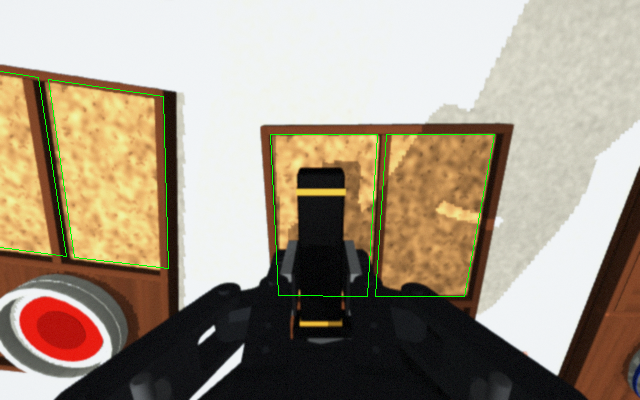

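View pics/p1_side.png

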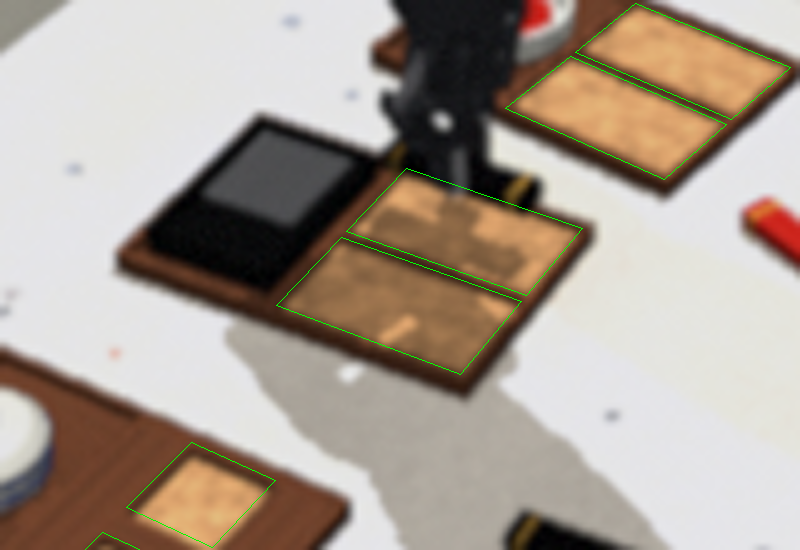

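The stick hangs over the right-hand black bay at wrist (321,250), and the bay outline fits to about 1 px. I'll lower it.

Emit:
drive_tool:
  series:
    - [[0.35, 0.02, -0.06], [0, 0, 0]]
    - [[0.25, 0, -0.05], [0, 0, 0]]
    - [[0.08, 0, -0.05], [0, 0, 0]]
    - [[0, 0, 0], [0, 0, 0]]

```text
time: 4.6
eef_pos: [0.6136, -0.049, 0.0269]
tcp_rot: [-0.013, 0.707, 0.014, 0.707]
contact_force: [-0.2, 0.3, -0.6]
opening: 0.266
```

```bash
python3 plan.py .622 -.049 .0235 92.2 35
```

```text
t 4.6 pos [ 0.6136 -0.049   0.0269] F [-0.2  0.3 -0.6] open 0.266 rows 1 dist 0.009 rv [-0.  -0.1 -0. ]
[[[0.07,-0.01,0.17],[0,-0.1,0]]]
```

Emit:
drive_tool:
  series:
    - [[0.05, -0.01, 0.17], [0, 0, 0]]
    - [[0, 0, 0], [0, 0, 0]]
    - [[0.02, 0, 0], [0, 0, 0]]
    - [[0, 0, 0], [0, 0, 0]]

```text
time: 5.0
eef_pos: [0.624, -0.0494, 0.025]
tcp_rot: [-0.014, 0.706, 0.013, 0.708]
contact_force: [-0.2, 0.1, -0.0]
opening: 0.27
```

```bash
python3 plan.py .622 -.049 .0235 92.2 35;python3 look.py p2 wrist:0,0,640,400,1 side:200,130,360,240,5
```

```text
t 5.0 pos [ 0.624  -0.0494  0.025 ] F [-0.2  0.1 -0. ] open 0.27 rows 1 dist 0.003 rv [-0.   0.1  0. ]
[[[0.03,0.01,-0.04],[0,0.1,0.0]]]
```

View pics/p2_wrist.png

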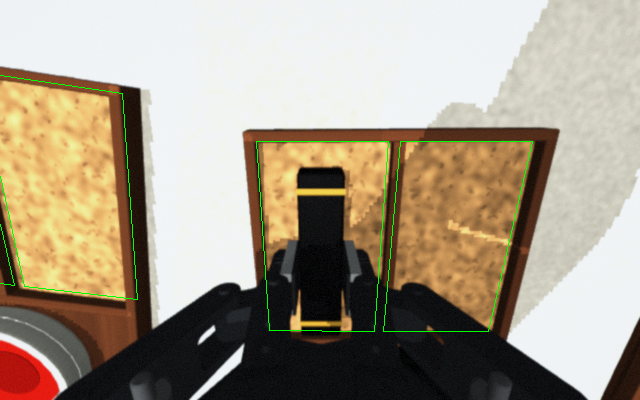

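View pics/p2_side.png

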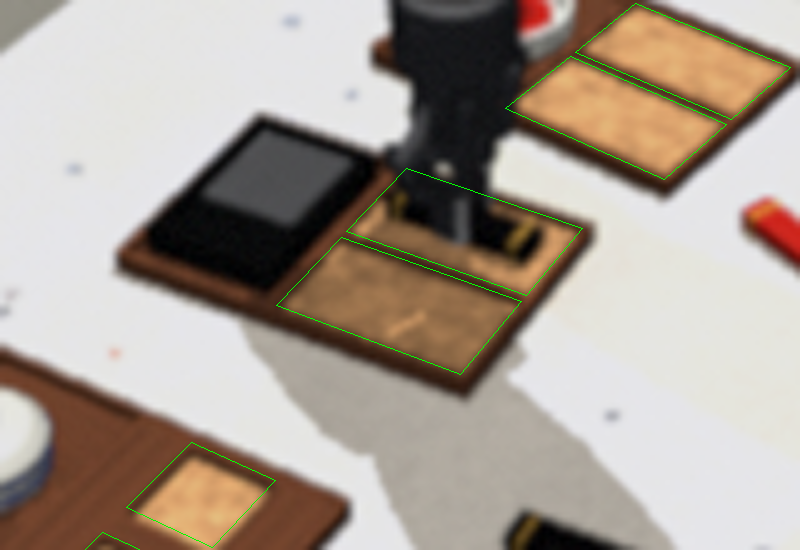

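Emit:
drive_tool:
  series:
    - [[0.04, 0, -0.03], [0, 0, 0]]
    - [[0, 0, 0], [0, 0, 0]]
    - [[0, 0, 0], [0, 0, 0]]

```text
time: 5.4
eef_pos: [0.6225, -0.0495, 0.0232]
tcp_rot: [-0.014, 0.706, 0.013, 0.708]
contact_force: [0.6, -0.7, -0.4]
opening: 0.267
```

Emit:
drive_tool:
  series:
    - [[0.02, 0, 0], [0, 0, 0]]
    - [[0, 0, 0], [0, 0, 0]]

```text
time: 5.6
eef_pos: [0.6226, -0.0495, 0.0232]
tcp_rot: [-0.014, 0.706, 0.013, 0.708]
contact_force: [0.4, 0.5, -1.5]
opening: 0.268
```

Emit:
drive_tool:
  series:
    - [[0.03, 0, 0], [0, 0, 0]]
    - [[0, 0, 0], [0, 0, 0]]

```text
time: 5.8
eef_pos: [0.6231, -0.0496, 0.0232]
tcp_rot: [-0.014, 0.706, 0.013, 0.708]
contact_force: [-1.0, -0.2, -0.5]
opening: 0.269
```

Emit:
drive_tool:
  series:
    - [[0.06, 0, 0], [0, 0, 0]]
    - [[0, 0, 0], [0, 0, 0]]

```text
time: 6.0
eef_pos: [0.6239, -0.0498, 0.0236]
tcp_rot: [-0.014, 0.706, 0.013, 0.708]
contact_force: [0.5, 0.7, -0.4]
opening: 0.269
```

Height has stopped at 23 mm, the value expected on the floor. I'll release gently.

Emit:
drive_tool:
  series:
    - [[0, 0, 0], [0, 0, 0]]
    - [[0, 0, 0], [0, 0, 0]]
    - [[0, 0, 0], [0, 0, 0]]
  grip: -0.22

```text
time: 6.3
eef_pos: [0.624, -0.0498, 0.0229]
tcp_rot: [-0.014, 0.706, 0.013, 0.708]
contact_force: [-0.7, -0.4, 0.5]
opening: 0.394
```

Emit:
drive_tool:
  series:
    - [[-0.2, 0, 0], [0, 0, 0]]
    - [[-0.6, 0, 0], [0, 0, 0]]
    - [[-0.6, 0, -0.3], [0, 0, 0]]
    - [[0, 0, -0.6], [0, 0, 0]]
    - [[0, 0, 0], [0, 0, 0]]

```text
time: 6.8
eef_pos: [0.5766, -0.0513, 0.0949]
tcp_rot: [-0.014, 0.708, 0.014, 0.706]
contact_force: [-0.1, 1.0, 0.1]
opening: 0.388
```

```bash
python3 plan.py .422 .1415 .09 93.2;python3 look.py p3 wrist:0,0,640,400,1
```

```text
t 6.8 pos [ 0.5766 -0.0513  0.0949] F [-0.1  1.   0.1] open 0.388 rows 6 dist 0.247 rv [-1.  -0.1  0. ]
[[[0.02,0.66,-0.49],[-0.2,0,0.0]],[[0.02,0.66,-0.49],[-0.2,0,0.0]],[[0.02,0.66,-0.49],[-0.2,0,0.0]],[[0.02,0.67,-0.48],[-0.2,0,0.0]],[[0.02,0.67,-0.48],[-0.2,0,0.0]]]
[[[0.02,0.67,-0.48],[-0.2,0,0.0]]]
```

View pics/p3_wrist.png

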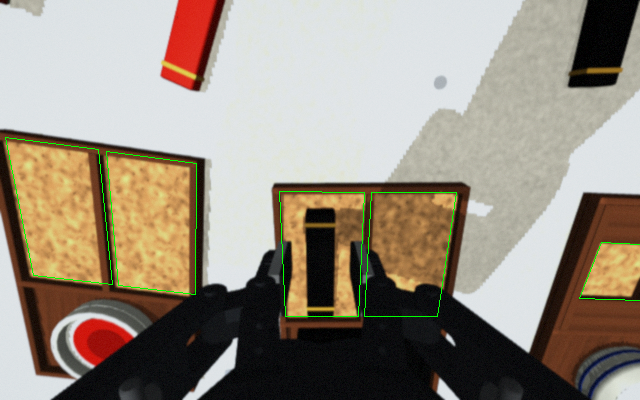

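The first stick lies flat and lengthwise inside the right bay at wrist (320,260). Next is the second black stick.

Emit:
drive_tool:
  series:
    - [[0.02, 0.66, -0.49], [-0.2, 0, 0]]
    - [[0.02, 0.66, -0.49], [-0.2, 0, 0]]
    - [[0.02, 0.66, -0.49], [-0.2, 0, 0]]
    - [[0.02, 0.67, -0.48], [-0.2, 0, 0]]
    - [[0.02, 0.6, -0.45], [-0.2, 0, 0]]
  grip: 0.1

```text
time: 7.35
eef_pos: [0.458, 0.1057, 0.0938]
tcp_rot: [-0.018, 0.701, 0.016, 0.713]
contact_force: [0.3, 0.6, 0.0]
opening: 0.549
```

```bash
python3 plan.py .422 .1415 .08 93.2
```

```text
t 7.35 pos [0.458  0.1057 0.0938] F [0.3 0.6 0. ] open 0.549 rows 2 dist 0.053 rv [-0.4  1.   0.2]
[[[0.13,0.38,-0.35],[-0.2,0.5,0.1]],[[0.13,0.38,-0.34],[-0.2,0.5,0.1]]]
```

Emit:
drive_tool:
  series:
    - [[0.13, 0.38, -0.35], [-0.2, 0.5, 0.1]]
    - [[0.13, 0.35, -0.3], [-0.2, 0.5, 0.1]]
    - [[0, 0, 0], [0, 0, 0]]
    - [[0, 0, 0], [0, 0, 0]]

```text
time: 7.75
eef_pos: [0.4232, 0.1453, 0.0812]
tcp_rot: [-0.022, 0.706, 0.022, 0.708]
contact_force: [0.6, -0.5, -0.3]
opening: 0.551
```

```bash
cat > meas.py <<'E'
import sys
from h import *
c=cam("wrist"); cv2.imwrite(f"pics/{sys.argv[1]}.png",c["img"][:,:,::-1])
im=c["img"]; hsv=cv2.cvtColor(im,cv2.COLOR_RGB2HSV); H,S,V=[hsv[...,i].astype(int) for i in range(3)]
for b in blob(c,cv2.morphologyEx(((V<60)|((S>110)&(H>17)&(H<30))).astype(np.uint8),cv2.MORPH_CLOSE,np.ones((3,3))),.0075,500): print(b)
print("red")
for b in blob(c,cv2.morphologyEx(((V>70)&(S>110)&((H<30)|(H>170))).astype(np.uint8),cv2.MORPH_CLOSE,np.ones((3,3))),.0075,500): print(b)
E
python3 meas.py w2; python3 plan.py .422 .1415 .015 93.2
```

```text
([298, 150, 33, 122, 3624], (423, 140), (102, 24), 3.5)
([474, 171, 119, 76, 4638], (408, 311), (95, 39), 75.6)
([51, 243, 540, 157, 42059], (535, 152), (176, 549), 3.6)
([0, 322, 18, 78, 731], (596, -146), (16, 102), 73.8)
red
([527, 191, 66, 56, 1849], (415, 337), (40, 39), 77.9)
([51, 342, 65, 43, 910], (590, -68), (53, 60), 2.8)
([172, 344, 55, 56, 1442], (600, 43), (27, 93), 57.1)
([415, 358, 54, 42, 1166], (591, 274), (79, 25), 41.3)
t 7.8 pos [0.4231 0.1451 0.0812] F [ 0.5  0.6 -0.5] open 0.551 rows 2 dist 0.066 rv [ 0.3  0.2 -0. ]
[[[0.66,-0.04,-0.02],[0.1,0.1,0]],[[0.66,-0.04,-0.01],[0.1,0.1,0]]]
```

View pics/w2.png

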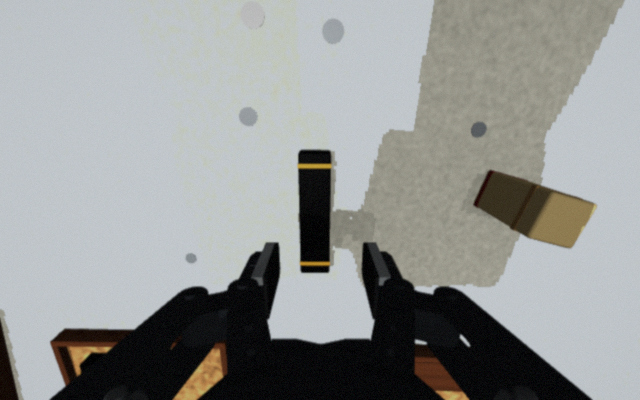

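The stick is between the jaws at wrist (315,211), 102 x 24 mm, 5 mm off in y. I'll correct that and descend.

Emit:
drive_tool:
  series:
    - [[0.45, -0.09, 0], [0, 0.2, 0]]
    - [[0.4, 0, -0.05], [0, 0.2, 0]]
    - [[0.3, 0, -0.05], [0, 0.2, 0]]
    - [[0.05, 0, -0.05], [0, 0, 0]]
    - [[0, 0, 0], [0, 0, 0]]

```text
time: 8.3
eef_pos: [0.425, 0.137, 0.0232]
tcp_rot: [-0.02, 0.706, 0.019, 0.708]
contact_force: [0.6, -0.5, 0.0]
opening: 0.553
```

```bash
python3 plan.py .423 .1405 .0145 93.5
```

```text
t 8.3 pos [0.425  0.137  0.0232] F [ 0.6 -0.5  0. ] open 0.553 rows 1 dist 0.01 rv [-0.3  0.2  0. ]
[[[0.17,0.07,-0.04],[-0.3,0.2,0.0]]]
```

Emit:
drive_tool:
  series:
    - [[0.17, 0.07, -0.04], [-0.3, 0.2, 0]]
    - [[0, 0, 0], [0, 0, 0]]
    - [[0, 0, 0], [0, 0, 0]]

```text
time: 8.6
eef_pos: [0.4254, 0.1402, 0.0162]
tcp_rot: [-0.021, 0.705, 0.021, 0.708]
contact_force: [0.4, 0.7, 0.1]
opening: 0.551
```

```bash
python3 plan.py .423 .1405 .0145 93.5
```

```text
t 8.6 pos [0.4254 0.1402 0.0162] F [0.4 0.7 0.1] open 0.551 rows 1 dist 0.003 rv [-0.1  0.2  0. ]
[[[0.03,0.01,-0.05],[-0.1,0.2,0.0]]]
```

Emit:
drive_tool:
  series:
    - [[0.03, 0.01, -0.04], [0, 0.2, 0]]
    - [[0, 0, 0], [0, 0, 0]]

```text
time: 8.8
eef_pos: [0.4239, 0.1408, 0.0153]
tcp_rot: [-0.021, 0.706, 0.021, 0.707]
contact_force: [-0.3, 0.2, -0.0]
opening: 0.549
```

Emit:
drive_tool:
  series:
    - [[0, 0, 0], [0, 0, 0]]
    - [[0, 0, 0], [0, 0, 0]]
    - [[0, 0, 0], [0, 0, 0]]
    - [[0, 0, 0], [0, 0, 0]]
  grip: -1

```text
time: 9.2
eef_pos: [0.4243, 0.1411, 0.0161]
tcp_rot: [-0.021, 0.706, 0.021, 0.708]
contact_force: [-0.5, -0.4, -0.4]
opening: 0.266
```

```bash
python3 plan.py .620 .028 .07 92.2
```

```text
t 9.2 pos [0.4243 0.1411 0.0161] F [-0.5 -0.4 -0.4] open 0.266 rows 5 dist 0.232 rv [ 1.3  0.2 -0. ]
[[[-0.21,-0.5,0.75],[0.3,0.0,0]],[[-0.21,-0.5,0.76],[0.3,0.0,0]],[[-0.21,-0.49,0.76],[0.3,0.0,0]],[[-0.21,-0.49,0.76],[0.3,0.0,0]],[[-0.22,-0.49,0.76],[0.3,0.0,0]]]
```

Gripped at 22.6 mm. I'll lift and carry it over.

Emit:
drive_tool:
  series:
    - [[-0.5, 0, 0], [0, 0, 0]]
    - [[-0.6, -0.3, 0.4], [0, 0, 0]]
    - [[-0.1, -0.5, 0.75], [0.3, 0, 0]]
    - [[0, -0.5, 0.75], [0.3, 0, 0]]
    - [[0, -0.5, 0.75], [0.3, 0, 0]]

```text
time: 9.7
eef_pos: [0.5584, 0.0589, 0.0747]
tcp_rot: [-0.018, 0.709, 0.018, 0.705]
contact_force: [0.7, 0.0, 0.0]
opening: 0.264
```

```bash
python3 plan.py .6195 .027 .06 92.2 35
```

```text
t 9.7 pos [0.5584 0.0589 0.0747] F [0.7 0.  0. ] open 0.264 rows 3 dist 0.071 rv [ 0.7 -0.3 -0. ]
[[[0.1,-0.23,0.4],[0.2,-0.1,0]],[[0.1,-0.23,0.4],[0.2,-0.1,0]],[[0.1,-0.23,0.4],[0.2,-0.1,0]]]
```

Emit:
drive_tool:
  series:
    - [[0.1, -0.23, 0.4], [0.2, -0.1, 0]]
    - [[0.1, -0.2, 0.35], [0.2, -0.1, 0]]
    - [[0.1, -0.1, 0.25], [0.2, -0.1, 0]]
    - [[0, 0, 0], [0, 0, 0]]
    - [[0, 0, 0], [0, 0, 0]]

```text
time: 10.2
eef_pos: [0.6162, 0.0293, 0.0587]
tcp_rot: [-0.012, 0.706, 0.012, 0.708]
contact_force: [-0.1, -0.2, -0.1]
opening: 0.267
```

```bash
python3 plan.py .6195 .027 .03 92.2 35; python3 look.py p4 wrist:0,0,640,400,1
```

```text
t 10.2 pos [0.6162 0.0293 0.0587] F [-0.1 -0.2 -0.1] open 0.267 rows 1 dist 0.029 rv [-0.2  0.1  0. ]
[[[0.57,-0.05,0.06],[-0.2,0.1,0.0]]]
```

View pics/p4_wrist.png

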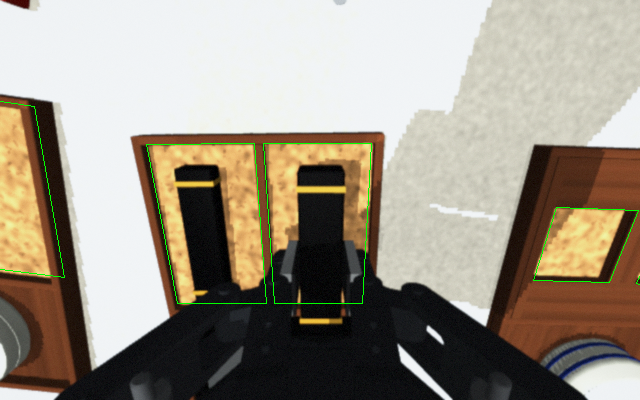

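The stick is over the left black bay at wrist (320,240), with the first one at (202,235) lying well inside the right bay. I'll lower it.

Emit:
drive_tool:
  series:
    - [[0.3, -0.05, 0.08], [0, 0, 0]]
    - [[0.25, 0, 0.05], [0, 0, 0]]
    - [[0.08, 0, 0.03], [0, 0, 0]]
    - [[0, 0, 0], [0, 0, 0]]
    - [[0, 0, 0], [0, 0, 0]]

```text
time: 10.75
eef_pos: [0.622, 0.0287, 0.0239]
tcp_rot: [-0.013, 0.707, 0.013, 0.707]
contact_force: [-0.4, -1.4, 2.2]
opening: 0.27
```

```bash
python3 plan.py .6195 .027 .0235 92.2 35
```

```text
t 10.75 pos [0.622  0.0287 0.0239] F [-0.4 -1.4  2.2] open 0.27 rows 1 dist 0.003 rv [-0.1 -0.   0. ]
[[[0.01,-0.03,-0.05],[-0.1,0,0.0]]]
```

Contact is at the expected 24 mm, with 2 N upward. Releasing.

Emit:
drive_tool:
  series:
    - [[0, 0, 0], [0, 0, 0]]
    - [[0, 0, 0], [0, 0, 0]]
    - [[0, 0, 0], [0, 0, 0]]
  grip: -0.22

```text
time: 11.05
eef_pos: [0.6227, 0.0288, 0.025]
tcp_rot: [-0.013, 0.706, 0.013, 0.708]
contact_force: [0.3, 0.1, 0.8]
opening: 0.39
```

Emit:
drive_tool:
  series:
    - [[-0.2, 0, 0], [0, 0, 0]]
    - [[-0.6, 0, 0], [0, 0, 0]]
    - [[-0.6, 0, -0.3], [0, 0, 0]]
    - [[-0.1, -0.2, -0.6], [0, 0, 0]]
    - [[0, -0.2, -0.3], [0, 0, 0]]

```text
time: 11.55
eef_pos: [0.5645, 0.0068, 0.1068]
tcp_rot: [-0.014, 0.705, 0.013, 0.709]
contact_force: [-0.3, 0.1, 0.3]
opening: 0.391
```

```bash
python3 plan.py .433 -.1415 .08 68.7;python3 look.py p5 wrist:0,0,640,400,1
```

```text
t 11.55 pos [0.5645 0.0068 0.1068] F [-0.3  0.1  0.3] open 0.391 rows 5 dist 0.2 rv [23.5  0.4  0. ]
[[[0.1,-0.57,-0.55],[4.7,0.1,0.0]],[[0.11,-0.62,-0.5],[4.7,0.1,0.0]],[[0.11,-0.65,-0.45],[4.7,0.1,0.0]],[[0.11,-0.69,-0.39],[4.7,0.1,0.0]],[[0.11,-0.72,-0.33],[4.7,0.1,0.0]]]
```

View pics/p5_wrist.png

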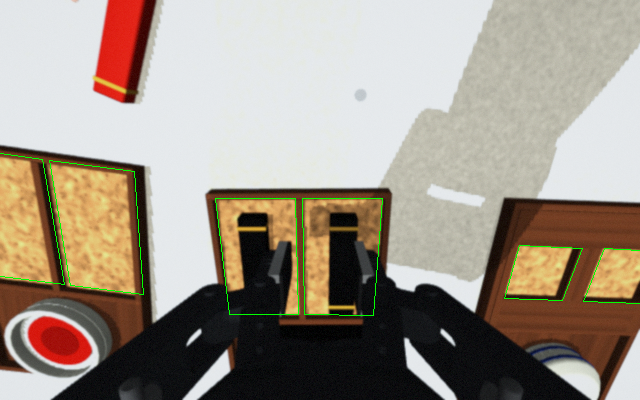

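Both black sticks are flat, one per bay, at wrist (253,265) and (343,265). Next is the red stick.

Emit:
drive_tool:
  series:
    - [[0.1, -0.57, -0.55], [4.7, 0.1, 0]]
    - [[0.11, -0.62, -0.5], [4.7, 0.1, 0]]
    - [[0.11, -0.65, -0.45], [4.7, 0.1, 0]]
    - [[0.11, -0.69, -0.39], [4.7, 0.1, 0]]
    - [[0.05, -0.6, -0.25], [4.7, 0.1, 0]]
  grip: 0.1

```text
time: 12.1
eef_pos: [0.4393, -0.1406, 0.0882]
tcp_rot: [0.134, 0.69, -0.135, 0.698]
contact_force: [1.3, 0.6, 0.1]
opening: 0.548
```

Emit:
drive_tool:
  series:
    - [[0, 0, 0], [0, 0, 0]]
    - [[0, 0, 0], [0, 0, 0]]

```text
time: 12.3
eef_pos: [0.4383, -0.1432, 0.0892]
tcp_rot: [0.136, 0.689, -0.137, 0.698]
contact_force: [0.5, -0.3, -0.1]
opening: 0.551
```

```bash
python3 meas.py w3; python3 plan.py .433 -.1415 .08 68.7
```

```text
([95, 227, 88, 74, 3071], (420, -298), (51, 81), 16.7)
([0, 234, 626, 166, 51444], (544, -196), (669, 194), 67.8)
red
([307, 146, 32, 119, 3501], (437, -141), (24, 103), 68.8)
([466, 242, 164, 158, 7978], (661, 16), (206, 123), 2.7)
([270, 312, 94, 32, 1709], (555, -195), (88, 32), 83.8)
t 12.35 pos [ 0.4385 -0.143   0.0892] F [-0.  -0.8  0.1] open 0.549 rows 1 dist 0.011 rv [-0.9  0.8  0. ]
[[[0.18,-0.01,-0.12],[-0.9,0.8,0.0]]]
```

View pics/w3.png

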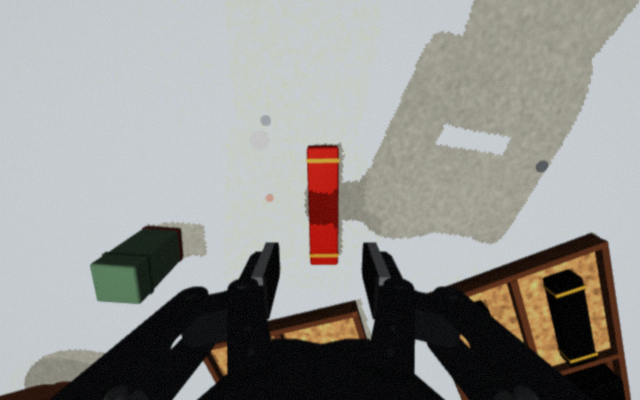

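The red stick is centred between the jaws at wrist (323,205), 103 x 24 mm. The green seal is to the left at (140,265).

Emit:
drive_tool:
  series:
    - [[0.5, 0.02, -0.04], [-0.5, 0.4, 0]]
    - [[0.45, 0, -0.03], [-0.4, 0.4, 0]]
    - [[0.35, 0, -0.03], [0, 0.2, 0]]
    - [[0.1, 0, 0], [0, 0, 0]]
    - [[0, 0, 0], [0, 0, 0]]

```text
time: 12.85
eef_pos: [0.4417, -0.1384, 0.0207]
tcp_rot: [0.127, 0.694, -0.128, 0.697]
contact_force: [0.8, 0.4, 0.4]
opening: 0.548
```

```bash
python3 plan.py .436 -.1415 .0145 68.7
```

```text
t 12.85 pos [ 0.4417 -0.1384  0.0207] F [0.8 0.4 0.4] open 0.548 rows 1 dist 0.009 rv [0.6 0.3 0. ]
[[[0.12,-0.1,-0.09],[0.6,0.3,0.0]]]
```

Emit:
drive_tool:
  series:
    - [[0.13, -0.1, -0.09], [0.6, 0.3, 0]]
    - [[0, 0, 0], [0, 0, 0]]
    - [[0, 0, 0], [0, 0, 0]]

```text
time: 13.15
eef_pos: [0.4376, -0.1418, 0.0158]
tcp_rot: [0.13, 0.694, -0.131, 0.696]
contact_force: [0.4, -0.3, -0.6]
opening: 0.55
```

Emit:
drive_tool:
  series:
    - [[0, 0, 0], [0, 0, 0]]
    - [[0, 0, 0], [0, 0, 0]]
    - [[0, 0, 0], [0, 0, 0]]
    - [[0, 0, 0], [0, 0, 0]]
  grip: -1

```text
time: 13.55
eef_pos: [0.4387, -0.1427, 0.0175]
tcp_rot: [0.129, 0.693, -0.131, 0.697]
contact_force: [-0.5, -0.1, -0.6]
opening: 0.267
```

```bash
python3 plan.py .5985 -.194 .07 84.2
```

```text
t 13.55 pos [ 0.4387 -0.1427  0.0175] F [-0.5 -0.1 -0.6] open 0.267 rows 4 dist 0.176 rv [-15.5   0.3   0.1]
[[[-0.26,0.05,0.84],[-3.9,0.1,0.0]],[[-0.26,-0.01,0.84],[-3.9,0.1,0.0]],[[-0.26,-0.06,0.84],[-3.9,0.1,0.0]],[[-0.26,-0.12,0.83],[-3.9,0.1,0.0]]]
```

Emit:
drive_tool:
  series:
    - [[-0.5, 0, 0], [0, 0, 0]]
    - [[-0.6, 0, 0.4], [-3, 0, 0]]
    - [[-0.1, -0.05, 0.75], [-3.9, 0, 0]]
    - [[0, -0.1, 0.75], [-3.9, 0, 0]]
    - [[0, -0.1, 0.55], [-3, 0, 0]]

```text
time: 14.05
eef_pos: [0.5519, -0.1863, 0.0776]
tcp_rot: [0.043, 0.706, -0.043, 0.706]
contact_force: [-1.1, 0.1, -0.6]
opening: 0.266
```

```bash
python3 plan.py .5985 -.194 .06 84.2 35
```

```text
t 14.05 pos [ 0.5519 -0.1863  0.0776] F [-1.1  0.1 -0.6] open 0.266 rows 2 dist 0.05 rv [-1.2 -0.   0. ]
[[[0.18,-0.02,0.47],[-0.6,0,0.0]],[[0.18,-0.03,0.47],[-0.6,0,0.0]]]
```

Emit:
drive_tool:
  series:
    - [[0.18, -0.02, 0.45], [-0.6, 0, 0]]
    - [[0.14, -0.03, 0.4], [-0.4, 0, 0]]
    - [[0, 0, 0], [0, 0, 0]]
    - [[0, 0, 0], [0, 0, 0]]

```text
time: 14.45
eef_pos: [0.5985, -0.1957, 0.0612]
tcp_rot: [0.036, 0.706, -0.037, 0.707]
contact_force: [0.1, -0.0, -0.2]
opening: 0.265
```

```bash
python3 plan.py .5985 -.194 .03 84.2 35; python3 look.py p6 wrist:0,0,640,400,1
```

```text
t 14.45 pos [ 0.5985 -0.1957  0.0612] F [ 0.1 -0.  -0.2] open 0.265 rows 1 dist 0.031 rv [-0.1  0.1  0.1]
[[[0.62,0.03,0],[-0.1,0.1,0.1]]]
```

View pics/p6_wrist.png

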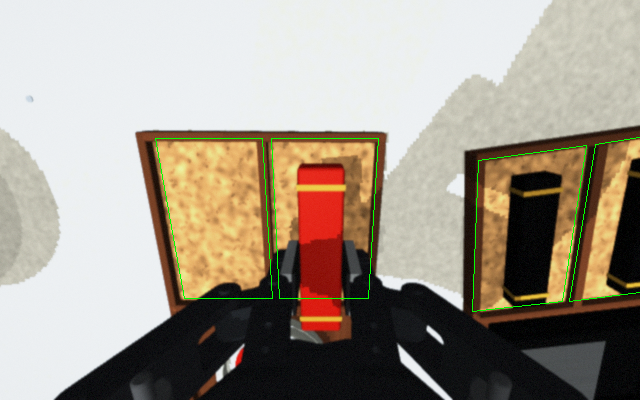

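The red stick is over the red tray's left bay at wrist (321,245), and the bay matches to about 3 px. I'll lower it here.

Emit:
drive_tool:
  series:
    - [[0.35, 0.01, 0.02], [0, 0, 0]]
    - [[0.25, 0, 0.02], [0, 0, 0]]
    - [[0.08, 0, 0.02], [0, 0, 0]]
    - [[0, 0, 0], [0, 0, 0]]
    - [[0, 0, 0], [0, 0, 0]]

```text
time: 15.0
eef_pos: [0.5997, -0.1949, 0.0249]
tcp_rot: [0.036, 0.706, -0.037, 0.707]
contact_force: [-0.7, 0.3, 2.7]
opening: 0.267
```

```bash
python3 plan.py .598 -.195 .0235 84.2 35
```

```text
t 15.0 pos [ 0.5997 -0.1949  0.0249] F [-0.7  0.3  2.7] open 0.267 rows 1 dist 0.002 rv [-0.1  0.1  0.1]
[[[0.03,0,-0.03],[-0.1,0.1,0.1]]]
```

Emit:
drive_tool:
  series:
    - [[0, 0, 0], [0, 0, 0]]
    - [[0, 0, 0], [0, 0, 0]]
    - [[0, 0, 0], [0, 0, 0]]
  grip: -0.22

```text
time: 15.3
eef_pos: [0.5995, -0.195, 0.0254]
tcp_rot: [0.036, 0.706, -0.037, 0.707]
contact_force: [-0.1, -0.0, 0.6]
opening: 0.391
```

Emit:
drive_tool:
  series:
    - [[-0.2, 0, 0], [0, 0, 0]]
    - [[-0.7, 0, 0], [0, 0, 0]]
    - [[-0.9, 0, -0.3], [0, 0, 0]]
    - [[-0.9, -0.2, -0.6], [0, 0, 0]]
    - [[0, 0, -0.3], [0, 0, 0]]

```text
time: 15.8
eef_pos: [0.541, -0.1982, 0.1628]
tcp_rot: [0.035, 0.706, -0.037, 0.706]
contact_force: [0.4, -0.1, -0.9]
opening: 0.392
```

Emit:
drive_tool:
  series:
    - [[0, 0, 0], [0, 0, 0]]
    - [[0, 0, 0], [0, 0, 0]]

```text
time: 16.0
eef_pos: [0.5408, -0.1986, 0.166]
tcp_rot: [0.035, 0.704, -0.038, 0.708]
contact_force: [0.1, -0.6, -0.0]
opening: 0.39
```

```bash
python3 plan.py .433 -.1415 .08 68.7|head -1;python3 look.py p7 wrist:0,0,640,400,1
```

```text
t 16.0 pos [ 0.5408 -0.1986  0.166 ] F [ 0.1 -0.6 -0. ] open 0.39 rows 4 dist 0.149 rv [15.4  0.3  0.2]
```

View pics/p7_wrist.png

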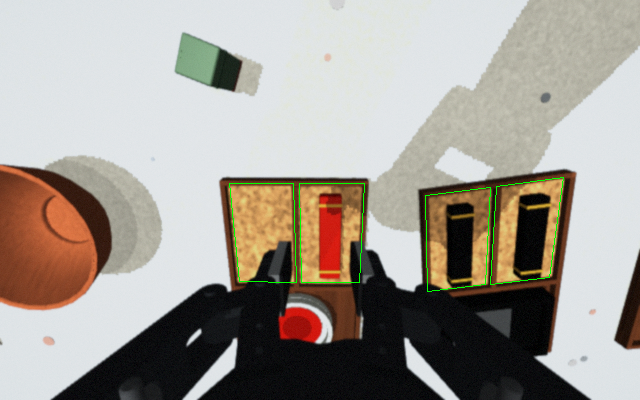

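All three sticks lie flat in their bays at wrist (330,235), (459,245) and (533,237). The green seal is at (205,62). I'll zoom in on it to get its pose.

```bash
python3 - <<'E'
from h import *
c=cam("wrist"); cv2.imwrite("pics/gz.png",cv2.resize(c["img"][20:110,150:270],None,fx=6,fy=6,interpolation=cv2.INTER_CUBIC)[...,::-1])
E
```

```text
(no output)
```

View pics/gz.png

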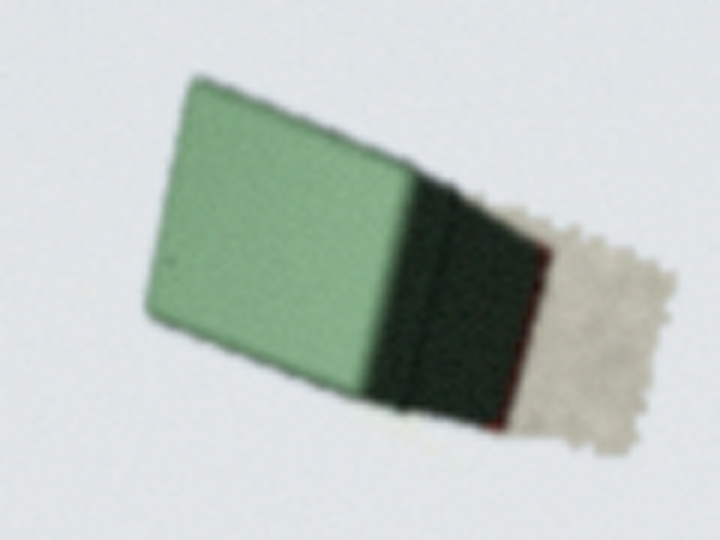

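```bash
cat > seal.py <<'E'
from h import *
from scipy.optimize import least_squares
def fit(c,top,base,k,ox,oy,p0):
    f=lambda q:np.array([ox+q[0]/k-.4,oy+q[1]/k-.4])
    T=[f(q) for q in top]; B=[f(q) for q in base]
    P=unproj(c,T,.064)*1000; print(P.round(1)[:,:2].tolist(), "base",(unproj(c,B,0)*1000).round(1)[:,:2].tolist())
    (x,y),(w,h),a=cv2.minAreaRect(P[:,:2].astype(np.float32)); print("centre",P.mean(0).round(1),"rect",w,h,"ang",a)
    e=np.roll(P,-1,0)-P; print("edge ang",(np.degrees(np.arctan2(e[:,1],e[:,0]))%90).round(1),"len",np.linalg.norm(e,axis=1).round(1))
E
python3 - <<'E'
from seal import *
c=cam("wrist")
fit(c,[(195,77),(415,170),(362,395),(148,315)],[(548,252),(502,430)],6,150,20,None)
E
```

```text
[[396.3, -286.4], [409.0, -261.7], [433.9, -274.1], [421.8, -299.3]] base [[408.2, -262.7], [433.9, -275.4]]
centre [ 415.3 -280.4   64. ] rect 27.92177391052246 28.611392974853516 ang 63.36036682128906
edge ang [62.7 63.5 64.3 63.4] len [27.9 27.8 27.9 28.6]
```

The green seal's top fits a square about 28 mm wide (edges are bevelled), centred at (415,-280) mm and turned 63.5°. The base corners agree, so it stands upright.

```bash
python3 plan.py .415 -.2805 .10 63.5
```

```text
t 16.15 pos [ 0.5403 -0.1979  0.1639] F [-0.3  1.1 -0.2] open 0.395 rows 4 dist 0.163 rv [20.6  0.1  0.1]
[[[0.32,-0.47,-0.58],[5.2,0.0,0.0]],[[0.32,-0.52,-0.54],[5.2,0.0,0.0]],[[0.32,-0.57,-0.49],[5.2,0.0,0.0]],[[0.32,-0.61,-0.43],[5.2,0.0,0.0]]]
```

Emit:
drive_tool:
  series:
    - [[0.32, -0.47, -0.58], [5.2, 0, 0]]
    - [[0.32, -0.52, -0.54], [5.2, 0, 0]]
    - [[0.32, -0.57, -0.49], [5.2, 0, 0]]
    - [[0.25, -0.55, -0.4], [5, 0, 0]]
    - [[0, 0, 0], [0, 0, 0]]
  grip: 0.2

```text
time: 16.65
eef_pos: [0.4155, -0.2775, 0.0967]
tcp_rot: [0.166, 0.689, -0.164, 0.686]
contact_force: [-0.8, 0.1, -0.2]
opening: 0.602
```

Emit:
drive_tool:
  series:
    - [[0, 0, 0], [0, 0, 0]]
    - [[0, 0, 0], [0, 0, 0]]

```text
time: 16.85
eef_pos: [0.4156, -0.2773, 0.0952]
tcp_rot: [0.166, 0.69, -0.163, 0.686]
contact_force: [-0.5, 0.2, 0.3]
opening: 0.598
```

```bash
python3 plan.py .415 -.2805 .10 63.5; python3 look.py p8 wrist:0,0,640,400,1
```

```text
t 16.85 pos [ 0.4156 -0.2773  0.0952] F [-0.5  0.2  0.3] open 0.598 rows 1 dist 0.006 rv [-0.5 -0.4 -0.2]
[[[-0.1,-0.06,0.02],[-0.5,-0.4,-0.2]]]
```

View pics/p8_wrist.png

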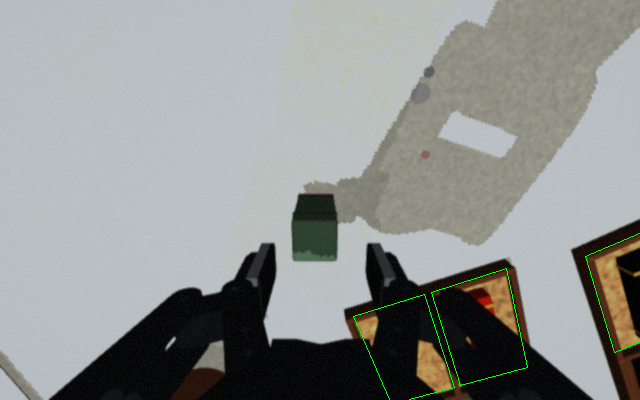

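The green seal sits squarely between the jaws at wrist (315,235), about 3 mm off. I'll correct that and descend.

Emit:
drive_tool:
  series:
    - [[0.35, -0.06, 0.02], [-0.5, -0.4, -0.2]]
    - [[0.35, 0, 0], [0, 0, 0]]
    - [[0.3, 0, 0], [0, 0, 0]]
    - [[0, 0, 0], [0, 0, 0]]
    - [[0, 0, 0], [0, 0, 0]]

```text
time: 17.4
eef_pos: [0.4223, -0.2804, 0.0476]
tcp_rot: [0.157, 0.686, -0.16, 0.692]
contact_force: [0.2, 0.9, 0.0]
opening: 0.596
```

```bash
python3 plan.py .415 -.2805 .042 63.5
```

```text
t 17.4 pos [ 0.4223 -0.2804  0.0476] F [0.2 0.9 0. ] open 0.596 rows 1 dist 0.009 rv [0.6 0.5 0.2]
[[[0.11,-0.07,-0.13],[0.6,0.5,0.2]]]
```

Emit:
drive_tool:
  series:
    - [[0.11, -0.07, -0.13], [0.6, 0.5, 0.2]]
    - [[0, 0, 0], [0, 0, 0]]
    - [[0, 0, 0], [0, 0, 0]]

```text
time: 17.7
eef_pos: [0.4162, -0.2814, 0.044]
tcp_rot: [0.161, 0.687, -0.162, 0.69]
contact_force: [-0.3, -0.5, 0.1]
opening: 0.6
```

```bash
python3 plan.py .415 -.2805 .042 63.5
```

```text
t 17.7 pos [ 0.4162 -0.2814  0.044 ] F [-0.3 -0.5  0.1] open 0.6 rows 1 dist 0.003 rv [0.1 0.2 0. ]
[[[0.04,0.0,-0.03],[0.1,0.2,0.0]]]
```

Emit:
drive_tool:
  series:
    - [[0.02, 0, -0.02], [0, 0.2, 0]]
    - [[0, 0, 0], [0, 0, 0]]
    - [[0, 0, 0], [0, 0, 0]]
    - [[0, 0, 0], [0, 0, 0]]
    - [[0, 0, 0], [0, 0, 0]]
  grip: -1
  newtons: 50

```text
time: 18.2
eef_pos: [0.4154, -0.2813, 0.0436]
tcp_rot: [0.161, 0.688, -0.162, 0.689]
contact_force: [0.8, 0.9, -0.7]
opening: 0.343
```

```bash
python3 plan.py .415 -.2805 .042 63.5
```

```text
t 18.2 pos [ 0.4154 -0.2813  0.0436] F [ 0.8  0.9 -0.7] open 0.343 rows 1 dist 0.002 rv [0.  0.1 0. ]
[[[0.03,0.01,-0.01],[0.0,0.1,0.0]]]
```

Emit:
drive_tool:
  series:
    - [[-0.3, 0, 0], [0, 0, 0]]
    - [[-0.6, 0, 0], [0, 0, 0]]
    - [[-0.7, 0, 0], [0, 0, 0]]
    - [[-0.3, 0, 0], [0, 0, 0]]

```text
time: 18.6
eef_pos: [0.4123, -0.2783, 0.1363]
tcp_rot: [0.164, 0.692, -0.16, 0.685]
contact_force: [-0.3, 0.4, -1.9]
opening: 0.345
```

```bash
python3 plan.py .62 .213 .13 90 40
```

```text
t 18.6 pos [ 0.4123 -0.2783  0.1363] F [-0.3  0.4 -1.9] open 0.345 rows 14 dist 0.533 rv [-26.5  -0.6  -0.3]
[[[0.01,0.76,-0.05],[-1.9,0,0]],[[0.01,0.76,-0.02],[-1.9,0,0]],[[0.01,0.76,0.0],[-1.9,0,0]],[[0.01,0.76,0.03],[-1.9,0,0]],[[0.01,0.76,0.05],[-1.9,0,0]]]
[[[0.01,0.76,0.08],[-1.9,0,0]],[[0.01,0.75,0.1],[-1.9,0,0]],[[0.01,0.75,0.13],[-1.9,0,0]],[[0.01,0.75,0.15],[-1.9,0,0]],[[0.01,0.74,0.18],[-1.9,0,0]]]
[[[0.01,0.73,0.2],[-1.9,0,0]],[[0.01,0.73,0.23],[-1.9,0,0]],[[0.01,0.72,0.25],[-1.9,0,0]],[[0.01,0.71,0.27],[-1.9,0,0]]]
```

Emit:
drive_tool:
  series:
    - [[0.01, 0.4, -0.03], [-1.5, 0, 0]]
    - [[0.01, 0.7, -0.02], [-1.9, 0, 0]]
    - [[0.01, 0.76, 0], [-1.9, 0, 0]]
    - [[0.01, 0.76, 0.03], [-1.9, 0, 0]]
    - [[0.01, 0.76, 0.05], [-1.9, 0, 0]]

```text
time: 19.1
eef_pos: [0.4805, -0.1231, 0.1376]
tcp_rot: [0.108, 0.7, -0.108, 0.698]
contact_force: [0.9, -0.6, -2.5]
opening: 0.344
```

Emit:
drive_tool:
  series:
    - [[0.01, 0.76, 0.08], [-1.9, 0, 0]]
    - [[0.01, 0.75, 0.1], [-1.9, 0, 0]]
    - [[0.01, 0.75, 0.13], [-1.9, 0, 0]]
    - [[0.01, 0.75, 0.15], [-1.9, 0, 0]]
    - [[0.01, 0.74, 0.18], [-1.9, 0, 0]]

```text
time: 19.6
eef_pos: [0.5558, 0.06, 0.1329]
tcp_rot: [0.048, 0.708, -0.047, 0.703]
contact_force: [0.4, -0.3, -1.9]
opening: 0.343
```

```bash
python3 plan.py .62 .213 .13 90 35
```

```text
t 19.6 pos [0.5558 0.06   0.1329] F [ 0.4 -0.3 -1.9] open 0.343 rows 5 dist 0.166 rv [-7.6 -0.4 -0.1]
[[[0.01,0.64,0.17],[-1.5,-0.1,0]],[[0.01,0.64,0.19],[-1.5,-0.1,0]],[[0.01,0.63,0.21],[-1.5,-0.1,0]],[[0.01,0.62,0.22],[-1.5,-0.1,0]],[[0.01,0.62,0.24],[-1.5,-0.1,0]]]
```

Emit:
drive_tool:
  series:
    - [[0.01, 0.64, 0.17], [-1.5, -0.1, 0]]
    - [[0.01, 0.64, 0.19], [-1.5, -0.1, 0]]
    - [[0.01, 0.63, 0.21], [-1.5, -0.1, 0]]
    - [[0.01, 0.6, 0.22], [-1.5, -0.1, 0]]
    - [[0.01, 0.5, 0.2], [-1.5, -0.1, 0]]

```text
time: 20.1
eef_pos: [0.617, 0.2145, 0.1265]
tcp_rot: [-0.002, 0.708, 0.002, 0.706]
contact_force: [0.8, -0.6, -2.4]
opening: 0.346
```

Emit:
drive_tool:
  series:
    - [[0, 0, 0], [0, 0, 0]]
    - [[0, 0, 0], [0, 0, 0]]

```text
time: 20.3
eef_pos: [0.6166, 0.2176, 0.1248]
tcp_rot: [-0.004, 0.709, 0.004, 0.705]
contact_force: [0.9, 0.9, -2.5]
opening: 0.345
```

```bash
python3 plan.py .62 .213 .09 90 35; python3 look.py p9 wrist:0,0,640,400,1 side:150,180,310,300,5
```

```text
t 20.3 pos [0.6166 0.2176 0.1248] F [ 0.9  0.9 -2.5] open 0.345 rows 2 dist 0.035 rv [ 0.6 -0.3 -0. ]
[[[0.35,-0.05,0.04],[0.3,-0.1,0]],[[0.35,-0.05,0.03],[0.3,-0.1,0]]]
```

View pics/p9_wrist.png

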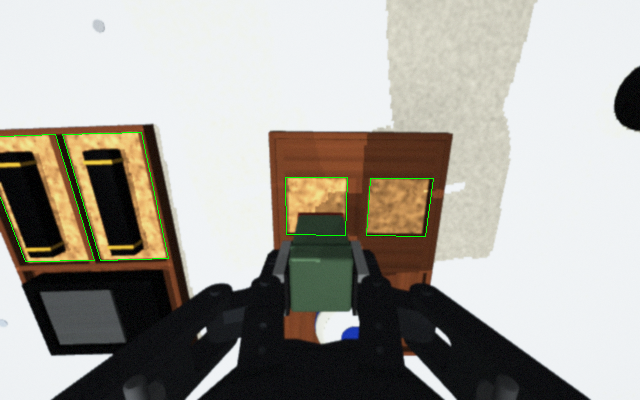

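View pics/p9_side.png

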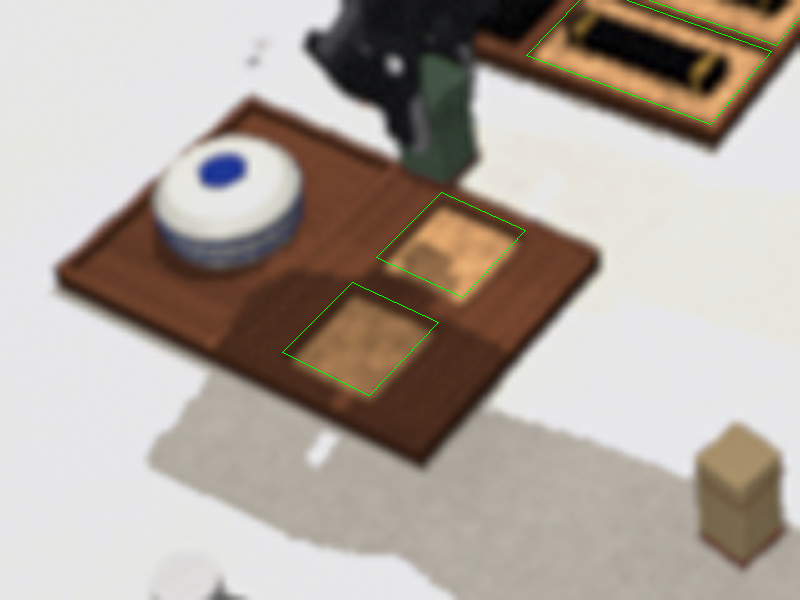

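The green seal hangs upright over the right-hand well. The well outline at wrist (317,207) matches the cork, so I'll lower it.

Emit:
drive_tool:
  series:
    - [[0.35, -0.05, 0.04], [0.3, -0.1, 0]]
    - [[0.4, -0.05, 0.03], [0.3, -0.1, 0]]
    - [[0.3, 0, 0], [0, 0, 0]]
    - [[0.1, 0, 0], [0, 0, 0]]
    - [[0, 0, 0], [0, 0, 0]]

```text
time: 20.9
eef_pos: [0.6198, 0.2072, 0.0666]
tcp_rot: [0.003, 0.707, -0.003, 0.707]
contact_force: [-0.2, -0.0, -1.9]
opening: 0.341
```

```bash
python3 plan.py .62 .213 .053 90 35
```

```text
t 20.9 pos [0.6198 0.2072 0.0666] F [-0.2 -0.  -1.9] open 0.341 rows 1 dist 0.015 rv [-0.4 -0.   0. ]
[[[0.27,0.12,0.0],[-0.4,0,0.0]]]
```

Emit:
drive_tool:
  series:
    - [[0, 0.12, 0], [-0.4, 0, 0]]
    - [[0.1, 0, 0], [0, 0, 0]]
    - [[0.1, 0, 0], [0, 0, 0]]
    - [[0, 0, 0], [0, 0, 0]]

```text
time: 21.3
eef_pos: [0.6212, 0.2141, 0.0585]
tcp_rot: [0.0, 0.706, 0.0, 0.708]
contact_force: [-0.4, -1.2, -3.0]
opening: 0.344
```

```bash
python3 plan.py .62 .213 .053 90 35; python3 look.py p10 wrist:0,0,640,400,1
```

```text
t 21.3 pos [0.6212 0.2141 0.0585] F [-0.4 -1.2 -3. ] open 0.344 rows 1 dist 0.006 rv [ 0.   0.2 -0. ]
[[[0.11,-0.02,-0.03],[0.0,0.2,0]]]
```

View pics/p10_wrist.png

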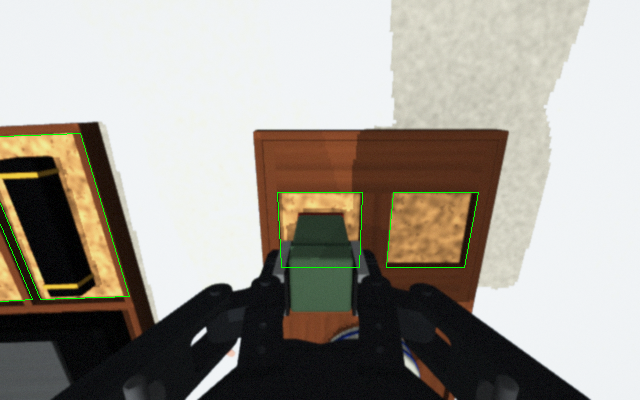

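The seal's foot is centred in the well at wrist (320,225). I'll ease it down to about 0.052.

Emit:
drive_tool:
  series:
    - [[0.08, 0, -0.02], [0, 0.2, 0]]
    - [[0.05, 0, 0], [0, 0, 0]]
    - [[0, 0, 0], [0, 0, 0]]

```text
time: 21.65
eef_pos: [0.6208, 0.2143, 0.0525]
tcp_rot: [0.0, 0.707, 0.001, 0.708]
contact_force: [-0.3, -0.2, -2.7]
opening: 0.348
```

Emit:
drive_tool:
  series:
    - [[0.04, 0, 0], [0, 0, 0]]
    - [[0, 0, 0], [0, 0, 0]]

```text
time: 21.85
eef_pos: [0.6217, 0.2144, 0.0521]
tcp_rot: [0.0, 0.706, 0.001, 0.708]
contact_force: [-0.4, 0.1, -2.3]
opening: 0.343
```

Emit:
drive_tool:
  series:
    - [[0.06, 0, -0.02], [0, 0.1, 0]]
    - [[0, 0, 0], [0, 0, 0]]

```text
time: 22.05
eef_pos: [0.6225, 0.2145, 0.0523]
tcp_rot: [0.0, 0.706, 0.001, 0.709]
contact_force: [-0.7, 0.5, -1.5]
opening: 0.341
```

Emit:
drive_tool:
  series:
    - [[0.08, 0, -0.04], [0, 0.2, 0]]

```text
time: 22.15
eef_pos: [0.6228, 0.2147, 0.0516]
tcp_rot: [0.0, 0.705, 0.001, 0.709]
contact_force: [-3.2, -1.8, 19.6]
opening: 0.342
```

It's firmly seated, with a brief 20 N reaction. I'll relax and release.

Emit:
drive_tool:
  series:
    - [[0, 0, 0], [0, 0, 0]]
    - [[0, 0, 0], [0, 0, 0]]

```text
time: 22.35
eef_pos: [0.6234, 0.2147, 0.0522]
tcp_rot: [0.0, 0.704, 0.001, 0.71]
contact_force: [0.2, 0.2, -2.2]
opening: 0.343
```

Emit:
drive_tool:
  series:
    - [[0, 0, 0], [0, 0, 0]]
    - [[0, 0, 0], [0, 0, 0]]
    - [[0, 0, 0], [0, 0, 0]]
  grip: 0.1

```text
time: 22.65
eef_pos: [0.6228, 0.2146, 0.0509]
tcp_rot: [0.0, 0.705, 0.001, 0.709]
contact_force: [-0.1, 0.4, -0.1]
opening: 0.55
```

```bash
python3 look.py p11 wrist:0,0,640,400,1 side:150,180,310,300,5; python3 plan.py .622 .2145 .12 90 35
```

```text
t 22.75 pos [0.6228 0.2146 0.051 ] F [-0.3 -0.2  0.5] open 0.552 rows 2 dist 0.069 rv [ 0.   0.4 -0.1]
[[[-0.69,0.0,0],[0.0,0.2,-0.1]],[[-0.69,0,-0.01],[0.0,0.2,-0.1]]]
```

View pics/p11_side.png

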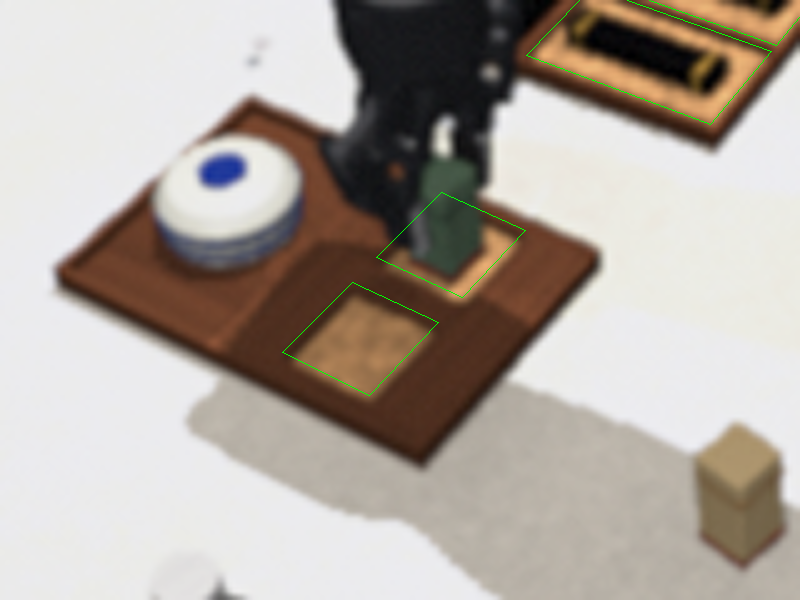

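The green seal stands upright in its well at side crop (447,225). I'll lift clear and go look at the cream seal.

Emit:
drive_tool:
  series:
    - [[-0.3, 0, 0], [0, 0.2, 0]]
    - [[-0.7, 0, 0], [0, 0.2, 0]]
    - [[-0.9, 0, 0], [0, 0, 0]]
    - [[-0.9, 0, -0.3], [0, 0, 0]]
    - [[-0.1, 0.2, -0.7], [0, 0, 0]]

```text
time: 23.25
eef_pos: [0.5741, 0.2231, 0.2033]
tcp_rot: [0.001, 0.708, -0.0, 0.706]
contact_force: [0.9, 0.4, 1.5]
opening: 0.549
```

Emit:
drive_tool:
  series:
    - [[0, 0.3, -0.7], [0, 0, 0]]
    - [[0, 0.2, -0.4], [0, 0, 0]]
    - [[0, 0, 0], [0, 0, 0]]
    - [[0, 0, 0], [0, 0, 0]]

```text
time: 23.65
eef_pos: [0.5173, 0.2503, 0.2134]
tcp_rot: [0.002, 0.704, 0.002, 0.711]
contact_force: [0.0, 0.0, 0.7]
opening: 0.549
```

```bash
python3 look.py p12 wrist:0,0,640,400,1; python3 plan.py .394 .288 .1 84 35
```

```text
t 23.7 pos [0.5175 0.2503 0.2133] F [-0.   0.4 -0.1] open 0.546 rows 5 dist 0.172 rv [ 5.9  0.5 -0.4]
[[[0.45,0.15,-0.5],[1.2,0.1,-0.1]],[[0.45,0.14,-0.5],[1.2,0.1,-0.1]],[[0.45,0.13,-0.5],[1.2,0.1,-0.1]],[[0.45,0.12,-0.5],[1.2,0.1,-0.1]],[[0.45,0.11,-0.51],[1.2,0.1,-0.1]]]
```

View pics/p12_wrist.png

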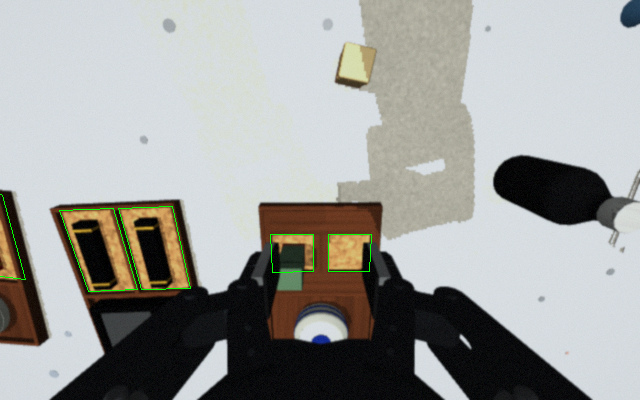

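The green seal stands in the right-hand well at (290,265), the bottle is far right at (545,190), and the cream seal is at (356,65). Zooming in.

```bash
python3 - <<'E'
from h import *
c=cam("wrist"); cv2.imwrite("pics/cz.png",cv2.resize(c["img"][30:100,315:395],None,fx=8,fy=8,interpolation=cv2.INTER_CUBIC)[...,::-1])
E
```

```text
(no output)
```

View pics/cz.png

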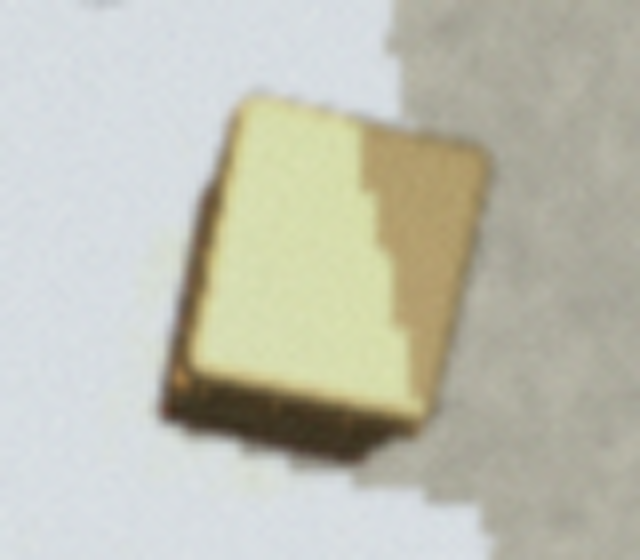

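```bash
python3 - <<'E'
from seal import *
c=cam("wrist")
fit(c,[(240,97),(490,145),(422,415),(190,372)],[(163,415),(360,462)],8,315,30,None)
E
```

```text
[[380.3, 272.5], [385.1, 300.9], [413.2, 294.7], [408.6, 267.5]] base [[407.5, 267.9], [413.8, 296.4]]
centre [396.8 283.9  64. ] rect 29.016080856323242 28.713422775268555 ang 80.38373565673828
edge ang [80.4 77.5 80.4 79.9] len [28.8 28.7 27.6 28.7]
```

Cream seal: top about 28.7 mm square, centred at (397,284) mm and turned 79.6°, with the base corners agreeing.

Emit:
drive_tool:
  series:
    - [[0.45, 0.12, -0.5], [2, 0.1, -0.1]]
    - [[0.45, 0.12, -0.5], [2, 0.1, -0.1]]
    - [[0.45, 0.1, -0.5], [2, 0.1, -0.1]]
    - [[0.45, 0.1, -0.48], [2, 0.1, -0.1]]
    - [[0.35, 0.05, -0.4], [2, 0.1, -0.1]]
  grip: 0.2

```text
time: 24.3
eef_pos: [0.4077, 0.2817, 0.1031]
tcp_rot: [0.068, 0.701, -0.068, 0.706]
contact_force: [0.7, -0.4, -0.3]
opening: 0.599
```

Emit:
drive_tool:
  series:
    - [[0, 0, 0], [0, 0, 0]]
    - [[0, 0, 0], [0, 0, 0]]

```text
time: 24.5
eef_pos: [0.4055, 0.2806, 0.0998]
tcp_rot: [0.066, 0.704, -0.069, 0.704]
contact_force: [1.1, 0.2, 1.1]
opening: 0.599
```

```bash
python3 plan.py .397 .284 .1 79.6;python3 look.py p13 wrist:0,0,640,400,1
```

```text
t 24.5 pos [0.4055 0.2806 0.0998] F [1.1 0.2 1.1] open 0.599 rows 1 dist 0.009 rv [-0.6  0.1  0.3]
[[[0,0.03,-0.18],[-0.6,0.1,0.3]]]
```

View pics/p13_wrist.png

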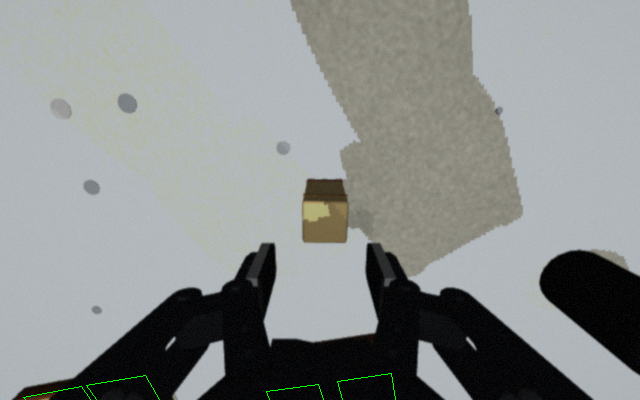

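The cream seal is squarely between the jaws at wrist (325,220), with the bottle well clear to the right. I'll adjust and descend.

Emit:
drive_tool:
  series:
    - [[0.2, 0.03, -0.18], [-0.6, 0.1, 0.3]]
    - [[0.4, 0.02, -0.05], [0, 0, 0]]
    - [[0.35, 0, 0], [0, 0, 0]]
    - [[0, 0, 0], [0, 0, 0]]
    - [[0, 0, 0], [0, 0, 0]]

```text
time: 25.05
eef_pos: [0.4013, 0.2862, 0.0551]
tcp_rot: [0.067, 0.701, -0.062, 0.707]
contact_force: [0.5, -0.6, 0.1]
opening: 0.602
```

```bash
python3 plan.py .397 .284 .044 79.6
```

```text
t 25.05 pos [0.4013 0.2862 0.0551] F [ 0.5 -0.6  0.1] open 0.602 rows 1 dist 0.012 rv [-0.   0.5 -0.4]
[[[0.22,-0.06,-0.08],[0,0.5,-0.4]]]
```

Emit:
drive_tool:
  series:
    - [[0.22, -0.05, -0.08], [0, 0.5, -0.4]]
    - [[0, 0, 0], [0, 0, 0]]
    - [[0, 0, 0], [0, 0, 0]]

```text
time: 25.35
eef_pos: [0.3986, 0.285, 0.0454]
tcp_rot: [0.065, 0.703, -0.063, 0.705]
contact_force: [-0.1, -0.8, 0.2]
opening: 0.6
```

```bash
python3 plan.py .397 .284 .044 79.6
```

```text
t 25.35 pos [0.3986 0.285  0.0454] F [-0.1 -0.8  0.2] open 0.6 rows 1 dist 0.002 rv [-0.   0.1 -0.2]
[[[0.03,-0.03,-0.03],[0,0.1,-0.2]]]
```

Emit:
drive_tool:
  series:
    - [[0.03, -0.03, -0.03], [0, 0.1, -0.2]]
    - [[0, 0, 0], [0, 0, 0]]
    - [[0, 0, 0], [0, 0, 0]]
    - [[0, 0, 0], [0, 0, 0]]
    - [[0, 0, 0], [0, 0, 0]]
  grip: -1
  newtons: 50

```text
time: 25.85
eef_pos: [0.3968, 0.2838, 0.0444]
tcp_rot: [0.064, 0.704, -0.064, 0.705]
contact_force: [-0.9, 0.0, -0.6]
opening: 0.344
```

```bash
python3 plan.py .620 .289 .13 90 38
```

```text
t 25.85 pos [0.3968 0.2838 0.0444] F [-0.9  0.  -0.6] open 0.344 rows 7 dist 0.239 rv [-10.4   0.1   0. ]
[[[-0.24,0.13,0.62],[-1.5,0.0,0.0]],[[-0.24,0.11,0.63],[-1.5,0.0,0.0]],[[-0.24,0.1,0.63],[-1.5,0.0,0.0]],[[-0.24,0.08,0.63],[-1.5,0.0,0.0]],[[-0.24,0.06,0.63],[-1.5,0.0,0.0]]]
[[[-0.24,0.05,0.64],[-1.5,0.0,0.0]],[[-0.24,0.03,0.64],[-1.5,0.0,0.0]]]
```

Emit:
drive_tool:
  series:
    - [[-0.3, 0, 0], [0, 0, 0]]
    - [[-0.6, 0, 0], [0, 0, 0]]
    - [[-0.7, 0.1, 0.3], [-1.5, 0, 0]]
    - [[-0.2, 0.1, 0.6], [-1.5, 0, 0]]
    - [[0, 0.1, 0.7], [-1.5, 0, 0]]

```text
time: 26.35
eef_pos: [0.4739, 0.2862, 0.1336]
tcp_rot: [0.033, 0.709, -0.036, 0.703]
contact_force: [0.8, 0.0, -1.5]
opening: 0.341
```

```bash
python3 plan.py .620 .290 .125 90 35
```

```text
t 26.35 pos [0.4739 0.2862 0.1336] F [ 0.8  0.  -1.5] open 0.341 rows 5 dist 0.146 rv [-5.6 -0.5  0.3]
[[[0.03,0.07,0.58],[-1.1,-0.1,0.1]],[[0.03,0.06,0.58],[-1.1,-0.1,0.1]],[[0.03,0.05,0.58],[-1.1,-0.1,0.1]],[[0.03,0.04,0.58],[-1.1,-0.1,0.1]],[[0.03,0.03,0.58],[-1.1,-0.1,0.1]]]
```

Emit:
drive_tool:
  series:
    - [[0.03, 0.07, 0.58], [-1.1, -0.1, 0.1]]
    - [[0.03, 0.06, 0.58], [-1.1, -0.1, 0.1]]
    - [[0.03, 0.05, 0.58], [-1.1, -0.1, 0.1]]
    - [[0.03, 0.04, 0.55], [-1.1, -0.1, 0.1]]
    - [[0.03, 0.03, 0.45], [-1.1, -0.1, 0.1]]

```text
time: 26.85
eef_pos: [0.6179, 0.2904, 0.1254]
tcp_rot: [0.001, 0.706, 0.003, 0.708]
contact_force: [-0.8, 0.6, -1.2]
opening: 0.344
```

Emit:
drive_tool:
  series:
    - [[0, 0, 0], [0, 0, 0]]
    - [[0, 0, 0], [0, 0, 0]]

```text
time: 27.05
eef_pos: [0.6196, 0.2897, 0.1238]
tcp_rot: [0.001, 0.707, 0.002, 0.707]
contact_force: [0.1, 0.6, -2.0]
opening: 0.343
```

```bash
python3 plan.py .621 .290 .07 90 35;python3 look.py p14 wrist:0,0,640,400,1
```

```text
t 27.05 pos [0.6196 0.2897 0.1238] F [ 0.1  0.6 -2. ] open 0.343 rows 2 dist 0.054 rv [ 0.   0.1 -0.2]
[[[0.54,0.0,0.01],[0.0,0.0,-0.1]],[[0.54,0.0,0.01],[0.0,0.0,-0.1]]]
```

View pics/p14_wrist.png

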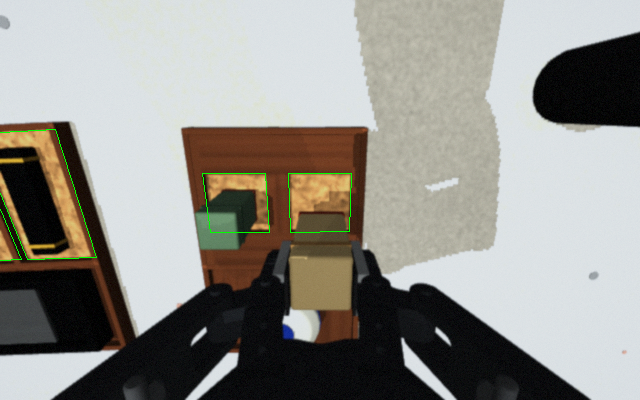

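The cream seal hangs over the free well at wrist (320,203), and the green one stands in its own at (237,210). I'll lower it.

Emit:
drive_tool:
  series:
    - [[0.4, 0, 0.02], [0, 0, -0.1]]
    - [[0.4, 0, 0.02], [0, 0, -0.1]]
    - [[0.25, 0, 0], [0, 0, 0]]
    - [[0, 0, 0], [0, 0, 0]]
    - [[0, 0, 0], [0, 0, 0]]

```text
time: 27.6
eef_pos: [0.6175, 0.2907, 0.0709]
tcp_rot: [-0.001, 0.707, 0.001, 0.707]
contact_force: [0.3, -0.6, -1.3]
opening: 0.344
```

```bash
python3 plan.py .621 .290 .06 90 35;python3 look.py p15 wrist:0,0,640,400,1
```

```text
t 27.6 pos [0.6175 0.2907 0.0709] F [ 0.3 -0.6 -1.3] open 0.344 rows 1 dist 0.012 rv [ 0.2 -0.  -0. ]
[[[0.22,-0.02,0.07],[0.2,0,0]]]
```

View pics/p15_wrist.png

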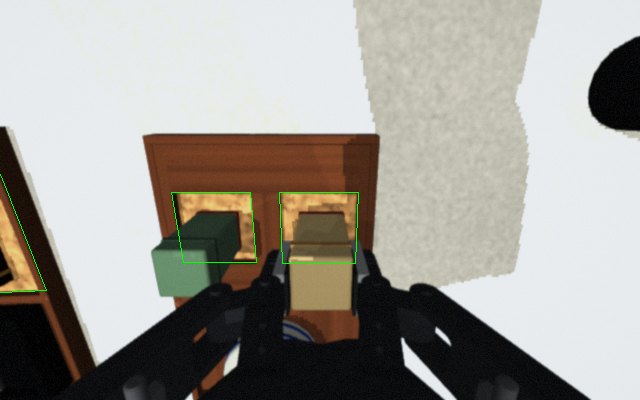

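The cream seal's foot is centred over the well at wrist (320,225). I'll keep lowering toward 0.0524.

Emit:
drive_tool:
  series:
    - [[0.15, -0.02, 0.06], [0.2, 0, 0]]
    - [[0.12, 0, 0], [0, 0, 0]]
    - [[0.06, 0, 0], [0, 0, 0]]
    - [[0, 0, 0], [0, 0, 0]]

```text
time: 28.05
eef_pos: [0.6221, 0.2902, 0.056]
tcp_rot: [0.001, 0.706, 0.0, 0.709]
contact_force: [-0.3, -1.2, -1.6]
opening: 0.342
```

Emit:
drive_tool:
  series:
    - [[0.05, 0, -0.02], [0, 0.2, 0]]
    - [[0, 0, 0], [0, 0, 0]]

```text
time: 28.25
eef_pos: [0.6211, 0.2902, 0.0534]
tcp_rot: [0.001, 0.707, 0.0, 0.707]
contact_force: [0.2, 0.3, -1.7]
opening: 0.342
```

Emit:
drive_tool:
  series:
    - [[0.04, 0, -0.02], [0, 0.1, 0]]
    - [[0, 0, 0], [0, 0, 0]]

```text
time: 28.45
eef_pos: [0.6212, 0.2904, 0.0528]
tcp_rot: [0.001, 0.707, 0.0, 0.708]
contact_force: [-0.6, 0.8, -0.8]
opening: 0.34
```

Emit:
drive_tool:
  series:
    - [[0.05, 0, -0.02], [0, 0.1, 0]]

```text
time: 28.55
eef_pos: [0.6214, 0.2906, 0.0523]
tcp_rot: [0.001, 0.707, 0.001, 0.708]
contact_force: [-1.7, -1.6, 11.4]
opening: 0.343
```

It's seated, with an 11 N reaction at the expected height. I'll relax, release, then lift.

Emit:
drive_tool:
  series:
    - [[0, 0, 0], [0, 0, 0]]
    - [[0, 0, 0], [0, 0, 0]]

```text
time: 28.75
eef_pos: [0.6216, 0.2908, 0.0528]
tcp_rot: [0.001, 0.706, 0.001, 0.708]
contact_force: [0.2, -0.9, -1.8]
opening: 0.34
```

Emit:
drive_tool:
  series:
    - [[0, 0, 0], [0, 0, 0]]
    - [[0, 0, 0], [0, 0, 0]]
    - [[0, 0, 0], [0, 0, 0]]
  grip: 0

```text
time: 29.05
eef_pos: [0.6214, 0.2908, 0.0524]
tcp_rot: [0.001, 0.706, 0.001, 0.708]
contact_force: [-0.0, 0.8, 0.6]
opening: 0.5
```

Emit:
drive_tool:
  series:
    - [[-0.3, 0, 0], [0, 0.1, 0]]
    - [[-0.7, 0, 0], [0, 0.1, 0]]
    - [[-0.9, 0, 0], [0, 0, 0]]
    - [[-0.9, 0, -0.3], [0, 0, 0]]
    - [[-0.2, 0, -0.7], [0, 0, 0]]

```text
time: 29.55
eef_pos: [0.5724, 0.2894, 0.2086]
tcp_rot: [0.002, 0.709, -0.0, 0.705]
contact_force: [0.0, 0.5, 0.9]
opening: 0.502
```

Emit:
drive_tool:
  series:
    - [[-0.3, -0.7, -0.4], [0, 0, 0]]
    - [[-0.3, -0.8, -0.3], [0, 0, 0]]
    - [[0, -0.5, 0], [0, 0, 0]]
    - [[0, 0, 0], [0, 0, 0]]
    - [[0, 0, 0], [0, 0, 0]]

```text
time: 30.05
eef_pos: [0.535, 0.1889, 0.2521]
tcp_rot: [0.002, 0.703, 0.002, 0.711]
contact_force: [-0.5, 0.3, -1.0]
opening: 0.497
```

```bash
python3 plan.py .5 .2 .25 90|head -1;python3 look.py f wrist:0,0,640,400,1 side:150,110,370,300,3 scene:140,140,490,365,2
```

```text
t 30.05 pos [0.535  0.1889 0.2521] F [-0.5  0.3 -1. ] open 0.497 rows 1 dist 0.037 rv [ 0.1  0.7 -0.3]
```

View pics/f_wrist.png

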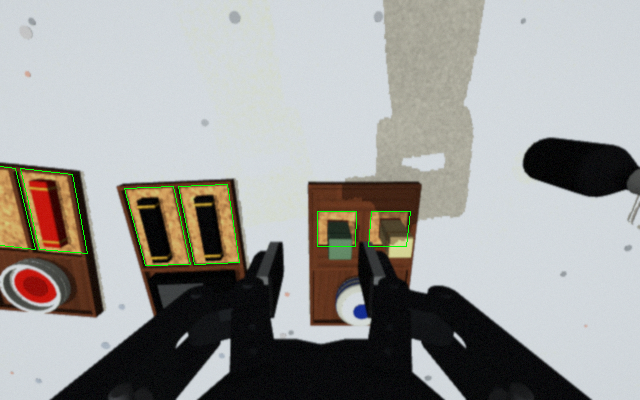

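View pics/f_side.png

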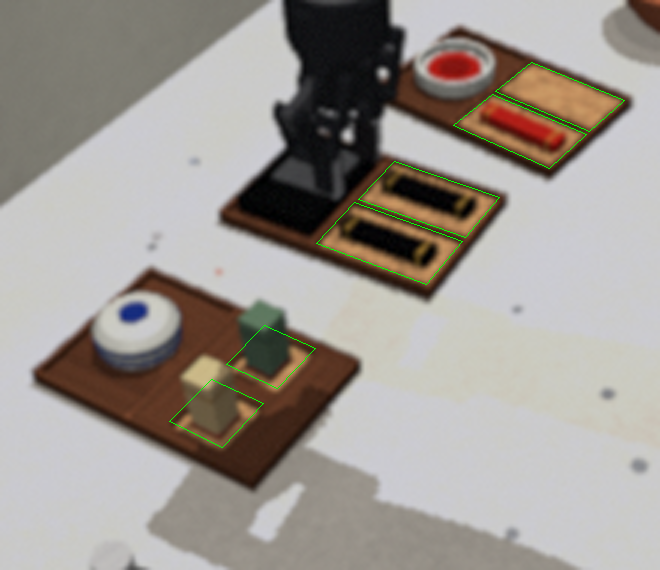

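View pics/f_scene.png

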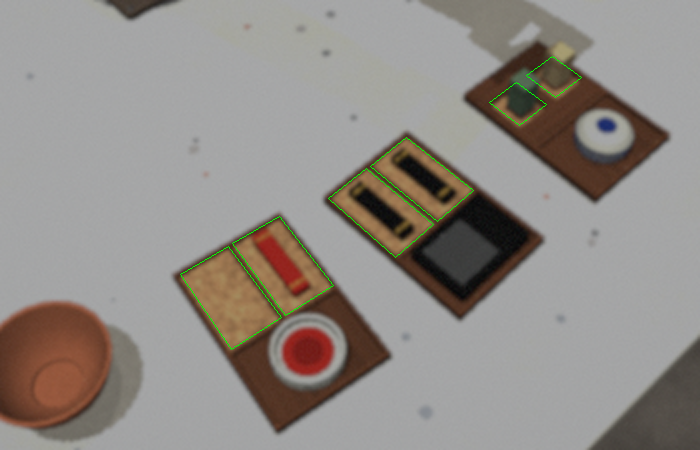

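The final pictures show everything in place:
- **Black sticks:** one per bay, at side (425,195) and (388,240).
- **Red stick:** in a red-tray bay, at (523,127).
- **Seals:** both upright in their wells, at (265,345) and (210,398).
- **Bowl and bottle:** where they started.
- **Gripper:** open and clear of everything.

I'll hand in now.

```bash
python3 -c "
from plant import ctrl
print(ctrl.sign_off(), ctrl.get_state()['time'])"
```

```text
the job is handed in; nothing more can be done
the job is handed in; nothing more can be done
```

The desk is cleared and the job is handed in at about 30 s of the 128 s allowed. I laid the two black ink sticks first, then the vermilion stick, then stood the green and cream seals.

**Final check:** pictures from all three cameras showed:
- Each black stick lies flat and lengthwise in its own bay of the inkstone tray.
- The vermilion stick lies the same way in one bay of the porcelain-dish tray.
- Both seals stand upright, one to a well.
- The bottle and bowl look undisturbed; I judged this by eye, without measuring their positions.
- The gripper is open and clear, with about zero force on it.

**Less certain points:**
- **First black stick:** the force reading stayed within noise when it touched down. I took it as seated because the height stopped at the expected value, and the pictures after that agreed.
- **Seal contact:** the green seal briefly pressed its well floor with about 20 N and the cream with about 11 N. Both stayed upright.
- **Tray positions:** my tray outlines differed from the pictures by 1 to 3 pixels in places, a few millimetres and well inside the clearances.

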